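Set out the thumb pianos on the stall's sloping display

TASK

Get the sloping display ready for customers: first put away each small drum lying on the sloping board into the crate. Then set every thumb piano side by side on the board, tines up and bridge end uppermost, lying flat with its lower end resting against the ledge. Also stand the lamp block fully home in its dock (before or after the thumb pianos), and leave the other goods on the stall where they are.

Things in the scene. Friction and masses are not known exactly. Their poses are not given: they have to be found in the camera images.
- piano1_center (a point): Centre of a thumb piano: a wooden block 96 mm long (x), 46 mm wide (y), 22 mm thick (z), about 120 g, gripped across its width. +x points to the bridge end, +z out of the face with the tines. At the start it lies tines up on the table, its bridge end away from or towards the robot. May be absent.
- piano1_bridge (a point): Point inside piano1, 34 mm from its centre towards the bridge end.
- piano1: The same piano1, origin under its centre, same axes. Flat steel tines (5 mm above its upper face) and a dark cross bar, the bridge, near one end; a round dark sound hole near the other.
- piano2_center (a point): Centre of a thumb piano: a wooden block 96 mm long (x), 46 mm wide (y), 22 mm thick (z), about 120 g, gripped across its width. +x points to the bridge end, +z out of the face with the tines. At the start it lies tines up on the table, its bridge end away from or towards the robot. May be absent.
- piano2_bridge (a point): Point inside piano2, 34 mm from its centre towards the bridge end.
- piano2: The same piano2, origin under its centre, same axes. Flat steel tines (5 mm above its upper face) and a dark cross bar, the bridge, near one end; a round dark sound hole near the other.
- piano3_center (a point): Centre of a thumb piano: a wooden block 96 mm long (x), 46 mm wide (y), 22 mm thick (z), about 120 g, gripped across its width. +x points to the bridge end, +z out of the face with the tines. At the start it lies tines up on the table, its bridge end away from or towards the robot. May be absent.
- piano3_bridge (a point): Point inside piano3, 34 mm from its centre towards the bridge end.
- piano3: The same piano3, origin under its centre, same axes. Flat steel tines (5 mm above its upper face) and a dark cross bar, the bridge, near one end; a round dark sound hole near the other.
- piano4_center (a point): Centre of a thumb piano: a wooden block 96 mm long (x), 46 mm wide (y), 22 mm thick (z), about 120 g, gripped across its width. +x points to the bridge end, +z out of the face with the tines. At the start it lies tines up on the table, its bridge end away from or towards the robot. May be absent.
- piano4_bridge (a point): Point inside piano4, 34 mm from its centre towards the bridge end.
- piano4: The same piano4, origin under its centre, same axes. Flat steel tines (5 mm above its upper face) and a dark cross bar, the bridge, near one end; a round dark sound hole near the other.
- drum1_center (a point): Centre of a small dark wooden drum, a waisted cylinder 50 mm in diameter and 50 mm long along its y axis, with flat pale skins at both ends; about 100 g. At the start it lies on its side on the sloping board against the ledge, axis parallel to the ledge; it can be gripped across its two skins. May be absent.
- drum1: The same drum drum1; origin on its rim, 25 mm from the centre along its -z; y is its axis.
- drum2_center (a point): Centre of a small dark wooden drum, a waisted cylinder 50 mm in diameter and 50 mm long along its y axis, with flat pale skins at both ends; about 100 g. At the start it lies on its side on the sloping board against the ledge, axis parallel to the ledge; it can be gripped across its two skins. May be absent.
- drum2: The same drum drum2; origin on its rim, 25 mm from the centre along its -z; y is its axis.
- board: Slippery lacquered board of the fixed display stand, 330 mm wide (y) between end cheeks, 150 mm deep, sloping 25 degrees up and away from the robot. Origin on its surface, mid-width, at the foot of the ledge's inner face, 28 mm above the table; x up the slope, y along the ledge to the left, z square out. The ledge fills x = -12 to 0 mm all along, 14 mm high like the cheeks. Things slide to it.
- crate: Fixed open plywood crate, outside 126 mm (x) by 186 mm (y) by 50 mm high, walls and floor 5 mm; one divider as high as the walls at y = 0 makes two cells of about 116 by 85 mm, centred at y = +/-45 mm. Origin at the centre of its underside, z up.
- lamp_center (a point): Rechargeable black lamp block with a white lens on top: a plain upright block 40 mm (x) by 28 mm (y) by 80 mm high (z), about 140 g; gripped across its 28 mm width. This point is its centre, 40 mm above its underside. Stands upright on the table at the start.
- lamp: The same lamp block; origin at the centre of its underside.
- dock_hole0 (a point): Centre of the mouth of the rectangular socket in the top of the fixed dark wooden lamp dock (78 x 68 x 34 mm high) beside the stand's left end. The mouth is 42 mm (x) by 30 mm (y), chamfered, 26 mm deep, z up. The lamp goes in lens up, its x along the socket's x, either way round; when home its centre is 14 mm above this point.
- bowl_stack: Bystander: stack of small brass bowls, loose, origin under its centre; to be left where it is.
- carving: Bystander: turned dark carved figure, loose, origin under its centre; to be left where it is.
- lacquer_jar: Bystander: lacquered jar, loose, origin under its centre; to be left where it is.
Mind the look-alikes: they are no part of the job. Several things look just like the lamp: the one meant starts farthest to the robot's right.

How it is judged:
On the way, in this order (a step that is already met when the one before it is completed fails the run):
1. every drum lies in the crate (x of drum1_center in the frame of crate between -0.062 and 0.062 m and y of drum1_center in the frame of crate between -0.092 and 0.092 m and z of each of drum1_center, drum2_center in the frame of crate below 0.045 m and linear speed of each of drum1, drum2 below 0.03 m/s and x of drum2_center in the frame of crate between -0.062 and 0.062 m and y of drum2_center in the frame of crate between -0.092 and 0.092 m), for 0.2 s.
2. every thumb piano lies on the board against the ledge (x of piano1_center in the frame of board between 0.04 and 0.055 m and y of piano1_center in the frame of board between -0.145 and 0.145 m and z of piano1_center in the frame of board between 0.005 and 0.017 m and x of each of piano1_bridge, piano2_bridge, piano3_bridge, piano4_bridge in the frame of board above 0.07 m and angle between the z axis of each of piano1_center, piano2_center, piano3_center, piano4_center and the z axis of board, either way round below 0.14 rad and angle between the x axis of each of piano1_center, piano2_center, piano3_center, piano4_center and the x axis of board, either way round below 0.25 rad and linear speed of each of piano1, piano2, piano3, piano4 below 0.02 m/s and x of piano2_center in the frame of board between 0.04 and 0.055 m and y of piano2_center in the frame of board between -0.145 and 0.145 m and z of piano2_center in the frame of board between 0.005 and 0.017 m and x of piano3_center in the frame of board between 0.04 and 0.055 m and y of piano3_center in the frame of board between -0.145 and 0.145 m and z of piano3_center in the frame of board between 0.005 and 0.017 m and x of piano4_center in the frame of board between 0.04 and 0.055 m and y of piano4_center in the frame of board between -0.145 and 0.145 m and z of piano4_center in the frame of board between 0.005 and 0.017 m), for 0.2 s.
At the end, for the whole second after the job is handed in: Drums in the crate, below its rim; each piano at rest on the board, flat within 0.14 rad, straight within 0.25, bridge up, lower end within 7 mm of the ledge, centre within 145 mm of mid-board; lamp upright in the socket, within 4 mm of centre, at most 5 mm short of home (all of step 1 and all of step 2 and horizontal distance between lamp_center and dock_hole0 below 0.004 m and z of lamp_center in the frame of dock_hole0 between 0.008 and 0.019 m and angle between the x axis of lamp_center and the x axis of dock_hole0, either way round below 0.12 rad and angle between lamp_center's own z axis and vertical below 0.08 rad and linear speed of lamp below 0.02 m/s); the robot touches nothing.
It fails at once if the stack of small brass bowls is disturbed (moved by more than 30 mm) (distance of bowl_stack from where it was at the start of the episode above 0.03 m).
It fails at once if the turned dark carved figure is disturbed (moved by more than 30 mm) (distance of carving from where it was at the start of the episode above 0.03 m).
It fails at once if the lacquered jar is disturbed (moved by more than 30 mm) (distance of lacquer_jar from where it was at the start of the episode above 0.03 m).
Of piano1, piano2, piano3, piano4 only 3 to 4 are there at a start; the rules pass over those that are not, and their reading is None.
Of drum1, drum2 only 1 to 2 are there at a start; the rules pass over those that are not, and their reading is None.
At some moment in a run one of piano1, piano2, piano3, piano4 may be knocked a few centimetres aside while the robot is not near it.
It also fails if it takes over 210 s, if anything falls off the work surface, if the arm or the gripper's body presses on something with over 40 N, if the wrist force passes 120 N, or if a joint passes its speed limit or range.

ROBOT

A 7-joint arm with a two-finger parallel gripper is mounted at the origin on the work surface. World frame = base frame: x ahead of the robot, y to its left, z up, the work surface at z = 0. Lengths are in m, angles in rad, forces in N, time in s.
With the tool pointing down it reaches from about 0.425 to 0.925 m from the base axis. Payload 6.8 kg.
Tool frame: the origin (TCP) lies between the finger pads; the fingertips stand 22 mm ahead of it and the grasp point (between the pads) lies 3 mm ahead of it (bot.tip_reach is the distance from the TCP to the fingertips, in m); z points along the fingers, x is the direction in which the jaws open and shut, and the axes are right-handed (so a half turn about z gives the same grasp; the last joint's range is limited). The gripper opens to 85 mm and grips with 20 to 120 N. Pads are 22 mm wide; open, the fingers measure 114 mm over their backs; the gripper's body (76 mm by 85 mm) begins 54 mm behind the grasp point. The pads swing forward as they close: fully open they stand 13 mm farther back than shut.
Start: joints at [-1.236, 0.477, 0.022, 1.555, -0.011, 1.109, -0.083], TCP at [0.289, 0.61, 0.253] pointing down, gripper open.
Joint ranges: [-2.96, 2.96], [-0.34, 2.1], [-1.41, 1.46], [0.24, 2.44], [-1.37, 4.51], [0.17, 1.92], [-2.96, 2.96]. Speed limits (rad/s): [2.39, 2.39, 3.14, 3.14, 3.14, 3.14, 3.14].

INTERFACE

Orientations are given as a unit quaternion [w, x, y, z].
In Python, from station import bot gives the robot as it stands.
- The arm moves only by the tool step_arm, never from a script. Its argument "targets" is a list of rows, each a list of 5 numbers: the shift along the tool's x, y, z in mm, then the turn about the tool's z in degrees, then the closure, from 0 (fully open) to 1 (shut). In form: [[dx, dy, dz, spin, jaw], ...]. A call has 1 to 20 rows; each row is the pose to reach, as a shift and turn from the pose commanded when the call began, along the tool's axes at that moment; what a row does not reach only later rows make up. A row lasts 1/12 s, in which the tool goes at most 41.7 mm and 7.16 degrees, less where a joint would pass 70% of its speed; a pose out of reach is approached as far as the arm can. A call with a gripper value outside its range is refused whole. The fingers move at their own pace and stop on an object; "newtons" is the grip in N (left out, the last holds). Time passes only in rows, so rows that repeat a pose let the fingers close. It gives the time, the measured TCP pose, the force and the opening at its end, in the units of the state.
- bot.get_obs(): the state, without advancing time (a new reading comes with each control period).
- bot.read_camera(name): name is "side" or "top"; returns a dict with "frame" (480x640x3 uint8, red, green, blue), "z_map" (480x640 float32, m along the optical axis (not along the pixel's ray), 0 where there is no reading), "fov_y" (degrees; the focal length in pixels is half the picture's height over the tangent of half this angle, whatever the lens; pixels are square), "cx", "cy" (the principal point, pixels), "R" (3x3) and "t" (3): a world point X has camera coordinates R X + t. Camera axes: x right, y down, z forward; pixel columns grow to the right and rows downward; lengths in m; the calibration is good to about 2 mm. A picture is of the moment at which its call begins.
- bot.hand_in(): hands the job in, once; it reports no verdict.
The state is a dict: "t": time; "q": joint angles; "joint_vel": joint speeds; "joint_torque": joint torques, N m; "eef_pos": TCP position; "tool_rot": TCP orientation; "contact_force": force on the tool from outside, world axes, zero at the start; "torque": the same for the moment, N m; "gripper_width": opening from 0.0 (shut) to 1.0 (fully open).
Only numpy, scipy, OpenCV 4.12 (cv2) and the standard library are available. Lean on these libraries where they do the work, as an engineer would, in place of code of your own. Each camera call takes 0.05 s, during which the arm holds its last target.

## Working session

There is one attempt and no reset: what is moved stays moved. The work goes in short steps, Python scripts to look and compute and a tool call to move; the robot and the scene stay as the last step left them, time stands still between calls to the robot, and variables do not carry over. Pictures are saved under pics/ and viewed, and the job is handed in when it is done.

Besides the shell and the picture viewer there is one more tool, called after "Request:" in YAML: its name, and indented under it one key for each argument. step_arm: Moves the arm, as the interface text tells. Its arguments: {"type":"object","properties":{"targets":{"type":"array"},"newtons":{"type":"number"}},"required":["targets"]}

```bash
ls; mkdir -p pics; cat > h.py <<'E'
import numpy as np, cv2
from station import bot
def cam(n):
    c=bot.read_camera(n); c['f']=240/np.tan(np.radians(c['fov_y'])/2); c['R']=np.array(c['R']);c['t']=np.array(c['t']); return c
def world(c,u,v,z=None):
    if z is None: z=c['z_map'][int(round(v)),int(round(u))]
    p=np.array([(u-c['cx'])/c['f']*z,(v-c['cy'])/c['f']*z,z]); return c['R'].T@(p-c['t'])
def cloud(c):
    v,u=np.mgrid[0:480,0:640]; z=c['z_map']
    P=np.stack([(u-c['cx'])/c['f']*z,(v-c['cy'])/c['f']*z,z],-1)-c['t']
    W=P@c['R']; W[z==0]=np.nan; return W
def proj(c,X):
    p=c['R']@np.array(X)+c['t']; return c['f']*p[0]/p[2]+c['cx'],c['f']*p[1]/p[2]+c['cy']
def save(n,im): cv2.imwrite('pics/'+n+'.png',im[...,::-1])
def snap(tag):
    d={}
    for n in('top','side'):
        d[n]=cam(n); save(tag+'_'+n,d[n]['frame'])
    return d
E
python3 - <<'E'
from h import *
d=snap('a'); o=bot.get_obs(); print(o)
for n in d: print(n,d[n]['f'],d[n]['cx'],d[n]['cy'],-d[n]['R'].T@d[n]['t'],d[n]['R'])
np.savez('pics/a.npz',**{n+k:d[n][k] for n in d for k in('z_map','frame')})
E
```

```text
pics
{'t': 0.1, 'q': array([-1.23611369,  0.47775492,  0.02231965,  1.55636336, -0.01150376,
        1.10930627, -0.08312482]), 'joint_vel': array([ 0.0004423 , -0.00203039, -0.00010709, -0.00470835,  0.00075685,
        0.00067821,  0.00098852]), 'joint_torque': array([ 5.08799858e-03, -5.97760248e+01,  1.61400553e+00, -2.81955886e+01,
        1.28656783e-02,  4.96907160e-03, -3.00596002e-05]), 'eef_pos': array([0.28898438, 0.60944792, 0.25239278]), 'tool_rot': array([ 5.01697129e-04,  8.45115926e-01,  5.34582403e-01, -6.88728227e-04]), 'contact_force': array([ 0.22703441, -0.50719828, -0.08416719]), 'torque': array([-0.02062217,  0.01627746, -0.00305377]), 'gripper_width': 1.001959915838074}
top 589.4743346402374 318.52792367582 238.45381110703437 [0.22339279 0.05570579 1.53599743] [[ 0.02838069 -0.99942008  0.0188161 ]
 [-0.98074578 -0.03147902 -0.19273501]
 [ 0.19321555 -0.01298385 -0.98107042]]
side 546.5251199910521 320.1978153806402 238.63847819816098 [-0.090671   -0.69198699  0.67016795] [[ 0.77861032 -0.62747937  0.00596765]
 [-0.32085233 -0.40626782 -0.85557012]
 [ 0.53927707  0.66424099 -0.51765254]]
```

View pics/a_top.png

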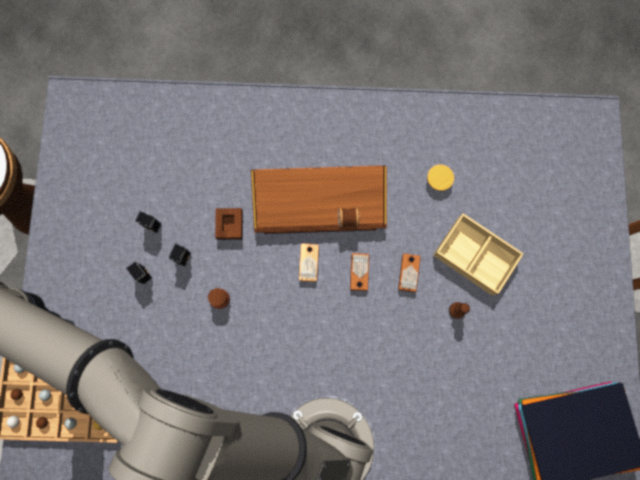

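View pics/a_side.png

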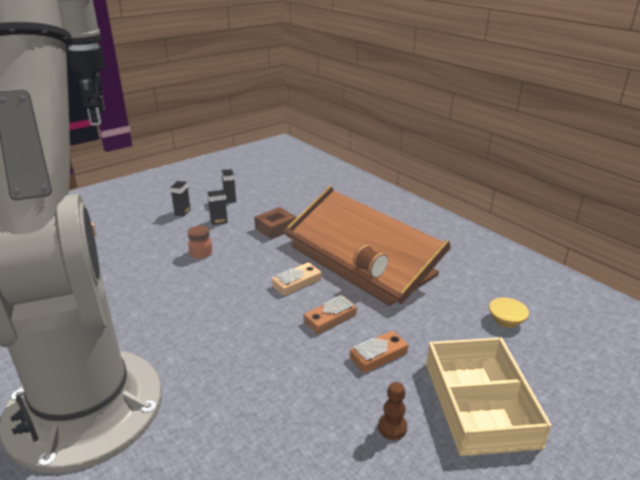

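The top view shows three black lamp blocks at (148,221), (180,255) and (139,272). There are three pianos at (309,263), (360,271) and (410,273), and one drum at (348,217). The lamp farthest to the robot's right is the one at (180,255). I'll check that with crops and take measurements.

```bash
python3 - <<'E'
from h import *
c=cam('top'); s=cam('side')
a=cv2.resize(c['frame'][145:300,120:300],None,fx=3,fy=3,interpolation=2)
b=cv2.resize(c['frame'][150:310,280:540],None,fx=3,fy=3,interpolation=2)
save('cr1',a);save('cr2',b)
save('cr3',cv2.resize(s['frame'][160:380,140:460],None,fx=2.4,fy=2.4,interpolation=2))
for n,q in(('lampA',(148,221)),('lampB',(180,255)),('lampC',(139,272)),('p1',(309,263)),('p2',(360,271)),('p3',(410,273)),('drum',(348,217)),('jar',(218,297)),('bowl',(440,178)),('carv',(458,310))): print(n,world(c,*q).round(3))
for n,q in(('lampB',(218,205)),('lampA',(229,180)),('lampC',(180,198)),('drum',(368,258)),('p1',(297,277)),('p2',(330,312)),('p3',(379,349))): print('side',n,world(s,*q).round(3))
E
```

```text
lampA [0.541 0.466 0.083]
lampB [0.457 0.381 0.078]
lampC [0.411 0.479 0.079]
p1 [0.455 0.059 0.026]
p2 [ 0.439 -0.074  0.024]
p3 [ 0.437 -0.203  0.029]
drum [ 0.567 -0.036  0.085]
jar [0.357 0.282 0.062]
bowl [ 0.698 -0.286  0.021]
carv [ 0.343 -0.32   0.054]
side lampB [0.455 0.373 0.055]
side lampA [0.537 0.457 0.066]
side lampC [0.403 0.471 0.051]
side drum [ 0.557 -0.045  0.075]
side p1 [0.447 0.045 0.027]
side p2 [ 0.431 -0.08   0.023]
side p3 [ 0.429 -0.213  0.029]
```

View pics/cr1.png

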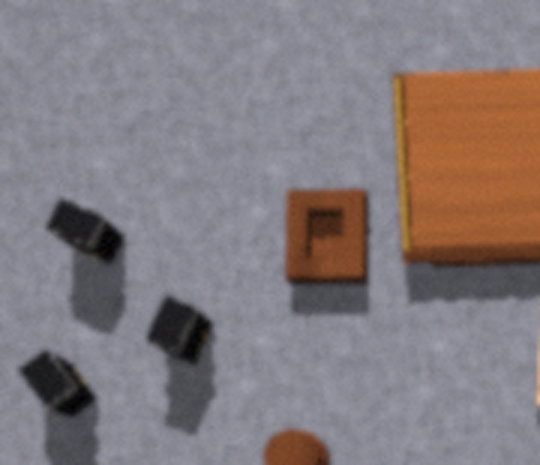

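View pics/cr2.png

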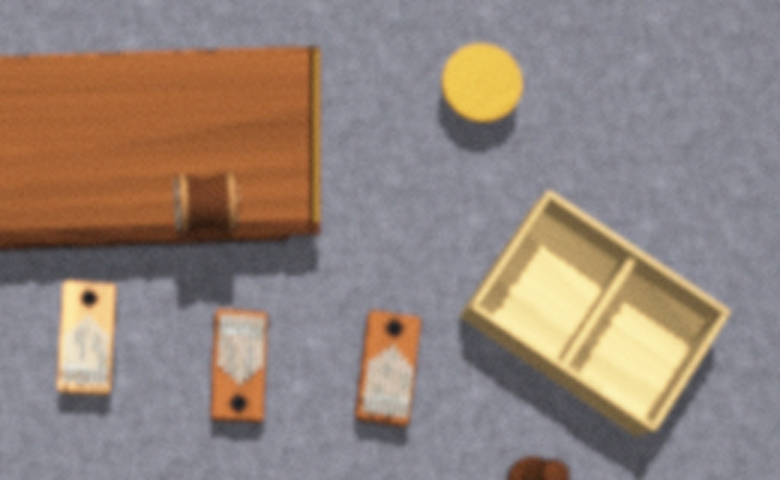

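View pics/cr3.png

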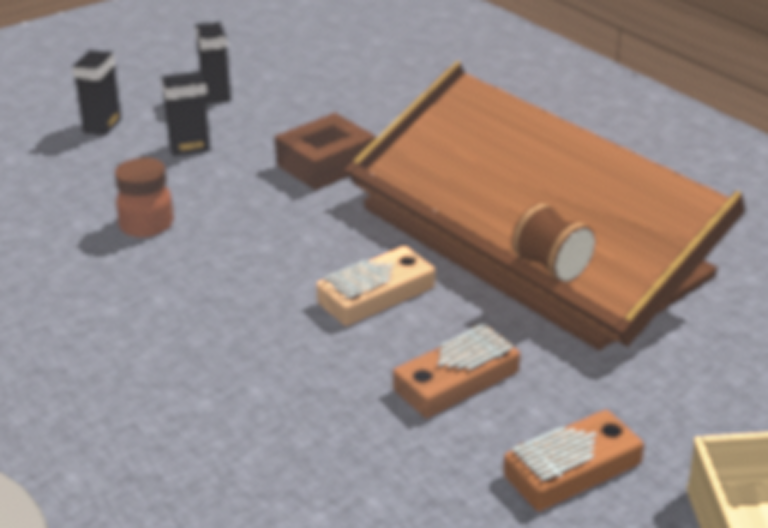

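The crops confirm three lamp-like blocks, and the rightmost is the one at (180,255). Pianos p1 and p3 have the bridge towards the robot, so each needs a half turn. p2 has its bridge facing away. Next I'll measure poses from both views.

```bash
cat >> h.py <<'E'
def rect(W,ctr,r,zlo,zhi,frame=None):
    m=(np.hypot(W[...,0]-ctr[0],W[...,1]-ctr[1])<r)&(W[...,2]>zlo)&(W[...,2]<zhi)
    P=W[m]; 
    if len(P)<10: return None
    (x,y),(w,h),a=cv2.minAreaRect((P[:,:2]*1000).astype(np.float32))
    if w<h: w,h,a=h,w,a+90
    a=(a+90)%180-90
    return np.round([x,y,w,h,a],1),len(P),np.round(np.percentile(P[:,2],[5,50,95])*1000,1)
E
python3 - <<'E'
from h import *
d={n:cam(n) for n in('top','side')}
for n in d:
    W=cloud(d[n]); print(n)
    t=(abs(W[...,0]-.35)<.03)&(abs(W[...,1])<.1); print(' table z',np.nanmedian(W[t][:,2]),np.nanstd(W[t][:,2]))
    for k,c in(('p1',(.45,.055)),('p2',(.435,-.077)),('p3',(.433,-.207))): print(k,rect(W,c,.062,.012,.04))
    print('lampB all',rect(W,(.455,.378),.04,.015,.1),'top',rect(W,(.455,.378),.04,.072,.1))
    print('dock',rect(W,(.54,.26),.06,.02,.05))
    print('crate',rect(W,(.47,-.38),.125,.03,.07), 'rim',rect(W,(.47,-.38),.125,.042,.07))
    m=(W[...,0]>.56)&(W[...,0]<.70)&(abs(W[...,1]-.02)<.15)&(W[...,2]>.03)&(W[...,2]<.15)
    P=W[m]; A=np.c_[P[:,0],P[:,1],np.ones(len(P))]
    for _ in range(4):
        k=np.linalg.lstsq(A,P[:,2],rcond=None)[0]; r=abs(P[:,2]-A@k); A=A[r<.008];P=P[r<.008]
    print('board plane',k,np.degrees(np.arctan(np.hypot(k[0],k[1]))),np.degrees(np.arctan2(k[1],k[0])),len(P))
    m=(W[...,0]>.50)&(W[...,0]<.75)&(abs(W[...,1]-.02)<.2)&(W[...,2]>.02)&(W[...,2]<.15)
    Q=W[m]; print('board rect',cv2.minAreaRect((Q[:,:2]*1000).astype(np.float32)))
    res=Q[:,2]-np.c_[Q[:,:2],np.ones(len(Q))]@k
    D=Q[(res>.02)]; print('drum',len(D),D.min(0),D.max(0),np.median(D,0))
E
```

```text
top
 table z -5.461641342634082e-05 0.0034413538499089183
p1 (array([458.9,  70.8,  97.2,  67.4,  -1.4]), 646, array([16.8, 23.4, 29.6]))
p2 (array([438.7, -72.8,  96.4,  46.5,  -1.6]), 654, array([16.8, 23.2, 30.6]))
p3 (array([ 440.3, -202.8,   96.7,   47.4,   -6.9]), 661, array([16.3, 23.3, 30.9]))
lampB all (array([463.2, 389.4,  40.4,  30.6, -20.9]), 291, array([21.9, 77.3, 84.8])) top (array([463.1, 389.5,  40.2,  30.6, -20.2]), 192, array([74.3, 80. , 85.4]))
dock (array([555.6, 254.2, 105.7,  79.8, -87. ]), 649, array([26.8, 33.5, 40.5]))
crate (array([ 459.8, -358.4,  206.7,  187. ,  -33.1]), 919, array([32.4, 45.9, 53.7])) rim (array([ 459.8, -358.4,  206.6,  187. ,  -33.1]), 625, array([42.8, 48.5, 54.4]))
board plane [ 0.44330251  0.02365707 -0.21770812] 23.93802852912688 3.0547214145521915 5221
board rect ((599.6467895507812, 36.18585205078125), (197.7315673828125, 346.41229248046875), 3.742619752883911)
drum 424 [ 0.50013503 -0.13102315  0.02555551] [0.68482647 0.21172734 0.10855126] [ 0.56736615 -0.03430236  0.07901621]
side
 table z 0.0006409650924139015 0.00123052005
[... 305 characters left out ...]
]), 507, array([19.2, 54.3, 80.9])) top (array([460.5, 386.4,  40.5,  34.6, -20.3]), 140, array([73.3, 79.3, 81.9]))
dock (array([551.9, 255.1, 108.8,  82.4, -88.7]), 639, array([21.8, 33.1, 37. ]))
crate (array([ 459.1, -360.1,  203.5,  190.6,  -33.4]), 3937, array([31.4, 42.9, 51.4])) rim (array([ 459.1, -360.1,  203.5,  190.6,  -33.4]), 2122, array([42.7, 48.4, 51.8]))
board plane [ 0.45703642  0.02902807 -0.22567549] 24.605758845458634 3.6341843481047977 5586
board rect ((598.1778564453125, 34.97190856933594), (191.91917419433594, 352.48663330078125), 4.374917030334473)
drum 652 [ 0.54105849 -0.1326037   0.04560047] [0.68022084 0.20575333 0.10403487] [ 0.55656716 -0.04773966  0.0734608 ]
```

```bash
cat > m.py <<'E'
from h import *
def rr(P):
    (x,y),(w,h),a=cv2.minAreaRect((P[:,:2]*1000).astype(np.float32))
    if w<h: w,h,a=h,w,a+90
    return np.round([x,y,w,h,(a+90)%180-90],1)
d={n:cam(n) for n in('top','side')}
for n in d:
    c=d[n];W=cloud(c); print(n)
    X,Y,Z=W[...,0],W[...,1],W[...,2]
    m=(abs(X-.54)<.05)&(abs(Y-.262)<.042)&(Z>.024)&(Z<.045)
    mm=cv2.morphologyEx(m.astype(np.uint8),cv2.MORPH_OPEN,np.ones((3,3)))
    P=W[mm>0]; print('dock',rr(P),np.median(P[:,2]))
    m=(abs(X-.545)<.03)&(abs(Y-.258)<.025)&(Z<.02); P=W[m]; print('hole pts',len(P),rr(P) if len(P)>4 else'')
    m=(np.hypot(X-.47,Y+.385)<.118)&(Z>.025)&(Z<.06)
    nl,lab,st,_=cv2.connectedComponentsWithStats(cv2.dilate(m.astype(np.uint8),np.ones((3,3))))
    i=1+st[1:,4].argmax(); P=W[(lab==i)&m]; print('crate',rr(P),len(P))
    m=(abs(X-.567)<.04)&(abs(Y+.04)<.05)&(Z>.455*X+.026*Y-.2215+.013)&(Z>.05); 
    m=cv2.morphologyEx(m.astype(np.uint8),cv2.MORPH_OPEN,np.ones((3,3)))>0
    P=W[m]; print('drum',rr(P),P.min(0).round(3),P.max(0).round(3))
E
python3 m.py
```

```text
top
dock [551.6 270.8  74.2  65.3   1.9] 0.03395634379007435
hole pts 211 [5.45e+02 2.58e+02 5.99e+01 4.97e+01 2.00e-01]
crate [ 492.  -379.9  187.9  129.9   56.2] 992
drum [570.7 -38.2  49.7  47.9 -86.9] [ 0.546 -0.064  0.054] [ 0.594 -0.013  0.093]
side
dock [550.5 269.   78.8  70.    1.8] 0.03364040492832812
hole pts 141 [5.439e+02 2.571e+02 5.770e+01 4.820e+01 1.000e-01]
crate [ 490.3 -380.3  190.5  127.7   56.9] 4447
drum [568.5 -40.1  53.6  50.3 -84.4] [ 0.542 -0.067  0.05 ] [ 0.596 -0.014  0.088]
```

```bash
cat > b.py <<'E'
from h import *
d={n:cam(n) for n in('top','side')}
for n in d:
    W=cloud(d[n]);X,Y,Z=W[...,0],W[...,1],W[...,2]
    yaw=np.radians(3.7);c,s=np.cos(yaw),np.sin(yaw)
    xb=(X-.55)*c+(Y-.034)*s; yb=-(X-.55)*s+(Y-.034)*c
    ok=(xb>-.04)&(xb<.16)&(abs(yb)<.19)&(Z>.017)&(Z<.13)&~((abs(Y+.04)<.04)&(xb<.06))
    m=cv2.morphologyEx(ok.astype(np.uint8),cv2.MORPH_OPEN,np.ones((3,3)))>0
    P=np.c_[xb[m],yb[m],Z[m]]
    r=cv2.minAreaRect((W[m][:,:2]*1000).astype(np.float32)); print(n,r)
    print('yb range',np.percentile(P[:,1],[.3,99.7]))
    # front edge by yb bins
    for y0 in np.arange(-.15,.16,.05):
        q=P[abs(P[:,1]-y0)<.012]; print(round(y0,2),'xmin',np.percentile(q[:,0],1).round(4),'xmax',q[:,0].max().round(4),end=' | ')
    print()
    q=P[abs(P[:,1]-.06)<.06]
    for x0 in np.arange(-.024,.13,.006):
        z=q[abs(q[:,0]-x0)<.003][:,2]
        if len(z): print(int(x0*1000),(np.median(z)*1000).round(1),end='; ')
    print()
E
python3 b.py
```

```text
top ((619.1989135742188, 37.40711975097656), (158.15545654296875, 345.9805603027344), 3.7927284240722656)
yb range [-0.17291101  0.17066498]
-0.15 xmin -0.0078 xmax 0.1446 | -0.1 xmin 0.0628 xmax 0.1458 | -0.05 xmin 0.0607 xmax 0.1445 | 0.0 xmin -0.0068 xmax 0.1475 | 0.05 xmin -0.0071 xmax 0.1453 | 0.1 xmin -0.0077 xmax 0.1432 | 0.15 xmin -0.0077 xmax 0.1475 | 
-12 39.3; -6 37.5; 0 39.1; 5 31.1; 11 29.7; 17 33.6; 23 36.0; 29 38.2; 35 41.3; 41 44.4; 47 47.1; 53 49.6; 59 53.4; 65 56.3; 71 58.1; 77 61.1; 83 64.0; 89 67.4; 95 69.0; 101 72.1; 107 75.2; 113 78.4; 119 80.6; 125 84.0; 
side ((615.0005493164062, 37.115081787109375), (157.68406677246094, 351.2736511230469), 4.118418216705322)
yb range [-0.17585465  0.16925516]
-0.15 xmin -0.0096 xmax 0.1428 | -0.1 xmin 0.0612 xmax 0.1423 | -0.05 xmin 0.0606 xmax 0.1436 | 0.0 xmin -0.0107 xmax 0.1417 | 0.05 xmin -0.0109 xmax 0.143 | 0.1 xmin -0.0109 xmax 0.1416 | 0.15 xmin -0.011 xmax 0.1417 | 
-12 36.4; -6 35.6; 0 37.9; 5 32.5; 11 32.2; 17 34.3; 23 37.0; 29 39.6; 35 42.9; 41 45.5; 47 48.2; 53 50.8; 59 53.8; 65 56.8; 71 59.3; 77 62.1; 83 64.8; 89 67.9; 95 70.8; 101 73.3; 107 75.9; 113 79.1; 119 81.6; 125 84.6;
```

```bash
cat > g.py <<'E'
import sys, numpy as np
from station import bot
from scipy.spatial.transform import Rotation as Ro
def go(goals):
    o=bot.get_obs(); q=o['tool_rot']; R=Ro.from_quat([q[1],q[2],q[3],q[0]]).as_matrix()
    yaw=np.degrees(np.arctan2(R[1,0],R[0,0])); p=o['eef_pos']
    print('t',round(o['t'],2),'pos',p.round(4)*1000,'yaw',yaw.round(1),'q7',o['q'][6].round(2),'w',round(o['gripper_width'],3),'F',np.round(o['contact_force'],1),'tiltz',R[:,2].round(4))
    for x,y,z,w in goals:
        d=R.T@(np.array([x,y,z])/1000-p)*1000
        s=-(w-yaw); s=(s+180)%360-180
        print((x,y,z,w),'->',d.round(1),'spin',round(s,1), 'q7rel',round(w-np.degrees(np.arctan2(y,x)),1))
if __name__=='__main__':
    a=list(map(float,sys.argv[1:])); go([a[i:i+4] for i in range(0,len(a),4)])
E
python3 -c "
from station import bot;print(bot.tip_reach)"
python3 g.py 569.5 -39 200 93.8   569.5 -39 69 93.8
```

```text
0.022
t 0.5 pos [289.2 609.9 253.3] yaw 64.6 q7 -0.08 w 1.0 F [ 0.1  0.6 -0.3] tiltz [-0.e+00 -1.e-04 -1.e+00]
(569.5, -39.0, 200.0, 93.8) -> [-466.2  531.3   53.3] spin -29.2 q7rel 97.7
(569.5, -39.0, 69.0, 93.8) -> [-466.2  531.3  184.3] spin -29.2 q7rel 97.7
```

Request:
step_arm:
  targets:
    - [-466, 531, 53, -29, 0]
    - [-466, 531, 53, -29, 0]
    - [-466, 531, 53, -29, 0]
    - [-466, 531, 53, -29, 0]
    - [-466, 531, 53, -29, 0]
    - [-466, 531, 53, -29, 0]
    - [-466, 531, 53, -29, 0]
    - [-466, 531, 53, -29, 0]
    - [-466, 531, 53, -29, 0]
    - [-466, 531, 53, -29, 0]
    - [-466, 531, 53, -29, 0]
    - [-466, 531, 53, -29, 0]
    - [-466, 531, 53, -29, 0]
    - [-466, 531, 53, -29, 0]
    - [-466, 531, 53, -29, 0]
    - [-466, 531, 53, -29, 0]
    - [-466, 531, 53, -29, 0]
    - [-466, 531, 53, -29, 0]
    - [-466, 531, 53, -29, 0]
    - [-466, 531, 53, -29, 0]
  newtons: 30

```text
t: 2.17
eef_pos: [0.5692, -0.0382, 0.2002]
tool_rot: [-0.0, 0.684, 0.729, 0.0]
contact_force: [-0.9, 0.8, -0.5]
gripper_width: 1.001
```

```bash
python3 g.py 569.5 -39 69 93.8; python3 -c "
from h import *
d=snap('b')"
```

```text
t 2.17 pos [569.2 -38.2 200.2] yaw 93.6 q7 1.67 w 1.001 F [-0.9  0.8 -0.5] tiltz [-3.e-04  6.e-04 -1.e+00]
(569.5, -39.0, 69.0, 93.8) -> [ -0.9   0.3 131.2] spin -0.2 q7rel 97.7
```

View pics/b_top.png

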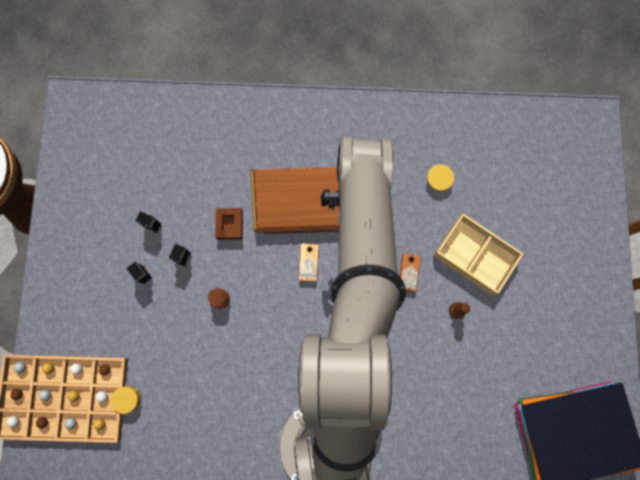

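View pics/b_side.png

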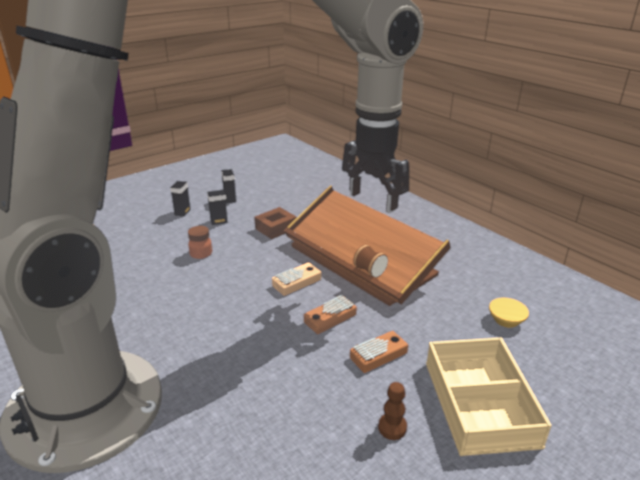

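The gripper is over the drum. The side view shows the jaw line parallel to the drum axis, with the drum at (370,260). I'll descend and grip.

Request:
step_arm:
  targets:
    - [-1, 0, 35, 0, 0]
    - [-1, 0, 70, 0, 0]
    - [-1, 0, 100, 0, 0]
    - [-1, 0, 120, 0, 0]
    - [-1, 0, 130, 0, 0]
    - [-1, 0, 131, 0, 0]
    - [-1, 0, 131, 0, 0]
    - [-1, 0, 131, 0, 0]
    - [-1, 0, 131, 0, 1]
    - [-1, 0, 131, 0, 1]
    - [-1, 0, 131, 0, 1]
    - [-1, 0, 131, 0, 1]
    - [-1, 0, 131, 0, 1]
    - [-1, 0, 131, 0, 1]
    - [-1, 0, 131, 0, 1]
    - [-1, 0, 131, 0, 1]
  newtons: 30

```text
t: 3.6
eef_pos: [0.5699, -0.0396, 0.0703]
tool_rot: [0.0, 0.684, 0.729, 0.001]
contact_force: [-1.4, 0.6, 6.6]
gripper_width: 0.581
```

```bash
python3 g.py 569.5 -39 69 93.8; python3 -c "
from h import *
d=snap('c'); s=d['side']['frame'];save('c_cr',cv2.resize(s[120:320,260:480],None,fx=3,fy=3))"
```

```text
t 3.6 pos [569.9 -39.6  70.3] yaw 93.6 q7 1.72 w 0.581 F [-1.4  0.6  6.6] tiltz [ 1.3e-03  3.0e-04 -1.0e+00]
(569.5, -39.0, 69.0, 93.8) -> [ 0.6 -0.4  1.3] spin -0.2 q7rel 97.7
```

View pics/c_cr.png

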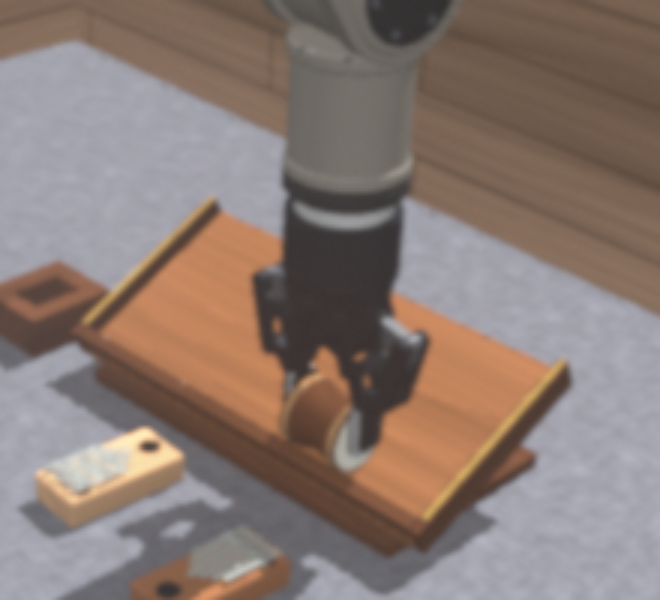

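Gripped: opening is 49 mm. I'll lift and check.

Request:
step_arm:
  targets:
    - [0, 0, -20, 0, 1]
    - [0, 0, -60, 0, 1]
    - [0, 0, -100, 0, 1]
    - [0, 0, -130, 0, 1]
    - [0, 0, -130, 0, 1]
    - [0, 0, -130, 0, 1]

```text
t: 4.2
eef_pos: [0.5705, -0.0397, 0.2014]
tool_rot: [0.001, 0.684, 0.729, 0.002]
contact_force: [0.3, 0.1, -1.4]
gripper_width: 0.586
```

```bash
python3 g.py 516 -342.5 200 -33.5 516 -342.5 50 -33.5
```

```text
t 4.2 pos [570.5 -39.7 201.4] yaw 93.6 q7 1.68 w 0.586 F [ 0.3  0.1 -1.4] tiltz [ 4.4e-03  5.0e-04 -1.0e+00]
(516.0, -342.5, 200.0, -33.5) -> [-298.7  -73.5    1. ] spin 127.1 q7rel 0.1
(516.0, -342.5, 50.0, -33.5) -> [-298.8  -74.2  151. ] spin 127.1 q7rel 0.1
```

Request:
step_arm:
  targets:
    - [-299, -74, 0, 127, 1]
    - [-299, -74, 0, 127, 1]
    - [-299, -74, 0, 127, 1]
    - [-299, -74, 0, 127, 1]
    - [-299, -74, 0, 127, 1]
    - [-299, -74, 0, 127, 1]
    - [-299, -74, 0, 127, 1]
    - [-299, -74, 0, 127, 1]
    - [-299, -74, 0, 127, 1]
    - [-299, -74, 0, 127, 1]
    - [-299, -74, 0, 127, 1]
    - [-299, -74, 0, 127, 1]
    - [-299, -74, 0, 127, 1]
    - [-299, -74, 0, 127, 1]
    - [-299, -74, 0, 127, 1]
    - [-299, -74, 0, 127, 1]
    - [-299, -74, 0, 127, 1]
    - [-299, -74, 0, 127, 1]
    - [-299, -74, 0, 127, 1]
    - [-299, -74, 0, 127, 1]

```text
t: 5.87
eef_pos: [0.5138, -0.3422, 0.1978]
tool_rot: [0.0, 0.958, -0.286, -0.001]
contact_force: [0.0, -0.2, -1.5]
gripper_width: 0.582
```

```bash
python3 g.py 516 -342.5 50 -33.5; python3 -c "
from h import *
d=snap('d')"
```

```text
t 5.87 pos [ 513.8 -342.2  197.8] yaw -33.2 q7 0.32 w 0.582 F [ 0.  -0.2 -1.5] tiltz [-2.7e-03  5.0e-04 -1.0e+00]
(516.0, -342.5, 50.0, -33.5) -> [  2.4  -1.1 147.8] spin 0.3 q7rel 0.1
```

View pics/d_side.png

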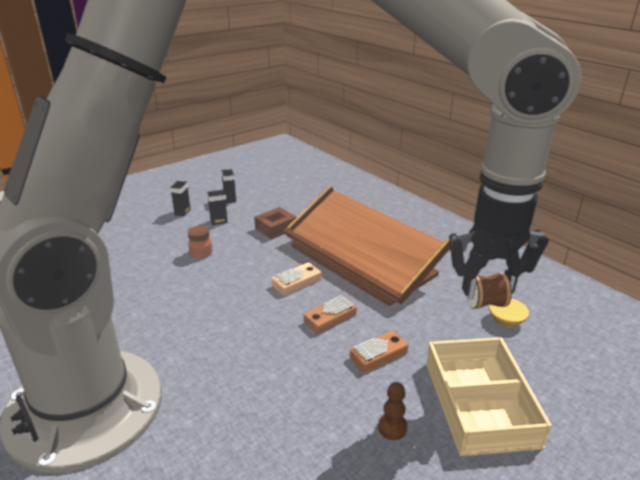

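Request:
step_arm:
  targets:
    - [2, -1, 35, 0, 1]
    - [2, -1, 70, 0, 1]
    - [2, -1, 100, 0, 1]
    - [2, -1, 130, 0, 1]
    - [2, -1, 145, 0, 1]
    - [2, -1, 152, 0, 1]
    - [2, -1, 152, 0, 1]
    - [2, -1, 152, 0, 0.35]
    - [2, -1, 152, 0, 0.25]
    - [2, -1, 152, 0, 0.25]
    - [2, -1, 152, 0, 0.25]
    - [2, -1, 152, 0, 0.25]
    - [2, -1, 110, 0, 0.25]
    - [2, -1, 70, 0, 0.25]
    - [2, -1, 30, 0, 0.25]
    - [2, -1, 0, 0, 0.25]
    - [2, -1, 0, 0, 0.25]

```text
t: 7.38
eef_pos: [0.5191, -0.3458, 0.2063]
tool_rot: [0.001, 0.958, -0.287, 0.005]
contact_force: [0.2, -1.6, 0.4]
gripper_width: 0.752
```

```bash
python3 g.py 443 -203 200 90; python3 -c "
from h import *
d=snap('e')"
```

```text
t 7.38 pos [ 519.1 -345.8  206.3] yaw -33.4 q7 0.32 w 0.752 F [ 0.2 -1.6  0.4] tiltz [ 0.0096 -0.005  -0.9999]
(443.0, -203.0, 200.0, 90.0) -> [-142.2  -77.3    4.8] spin -123.4 q7rel 114.6
```

View pics/e_side.png

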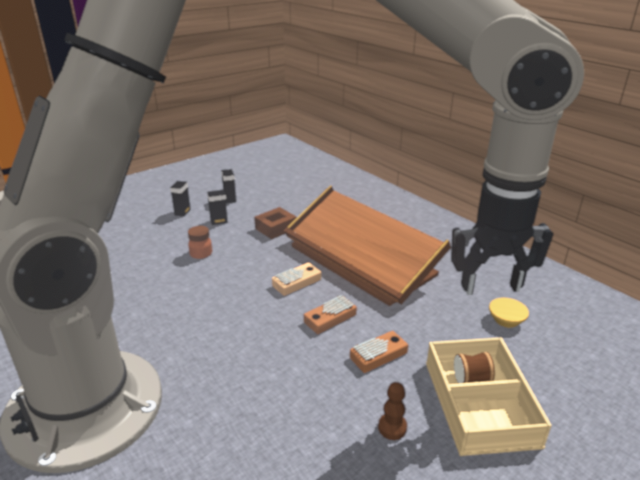

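The side view shows the drum in the crate's near cell at (474,367). Next is piano p3. I'll re-measure while moving above it.

```bash
cat > p.py <<'E'
from h import *
d={n:cam(n) for n in('top','side')}
for n in d:
    W=cloud(d[n])
    for k,c in(('p1',(.455,.058)),('p2',(.437,-.074)),('p3',(.439,-.204))):
        m=(abs(W[...,0]-c[0])<.06)&(abs(W[...,1]-c[1])<.045)&(W[...,2]>.012)&(W[...,2]<.035)
        m=cv2.morphologyEx(m.astype(np.uint8),cv2.MORPH_OPEN,np.ones((3,3)))>0
        P=W[m]
        if len(P)<50: print(n,k,len(P)); continue
        (x,y),(w,h),a=cv2.minAreaRect((P[:,:2]*1000).astype(np.float32))
        if w<h: w,h,a=h,w,a+90
        print(n,k,np.round([x,y,w,h,(a+90)%180-90],1),np.median(P[:,2]).round(4),len(P))
E
python3 p.py; python3 g.py 439 -204 200 84
```

```text
top p1 [458.7  60.   96.8  45.8  -1.5] 0.0227 610
top p2 [467.7 -75.3  40.4  38.   89.6] 0.0245 167
top p3 0
side p1 [456.1  57.5  98.9  50.6  -2.3] 0.0229 778
side p2 [435.7 -74.4  97.8  48.3  -1.9] 0.0228 965
side p3 [ 438.4 -204.    96.8   48.5   -6.7] 0.0231 1221
t 7.58 pos [ 516.3 -342.2  198.3] yaw -33.4 q7 0.32 w 0.748 F [-0.3 -0.1 -0.5] tiltz [-0.0012  0.0013 -1.    ]
(439.0, -204.0, 200.0, 84.0) -> [-140.5  -73.    -1.4] spin -117.4 q7rel 108.9
```

Request:
step_arm:
  targets:
    - [-140, -73, 0, -117, 0]
    - [-140, -73, 0, -117, 0]
    - [-140, -73, 0, -117, 0]
    - [-140, -73, 0, -117, 0]
    - [-140, -73, 0, -117, 0]
    - [-140, -73, 0, -117, 0]
    - [-140, -73, 0, -117, 0]
    - [-140, -73, 0, -117, 0]
    - [-140, -73, 0, -117, 0]
    - [-140, -73, 0, -117, 0]
    - [-140, -73, 0, -117, 0]
    - [-140, -73, 0, -117, 0]
    - [-140, -73, 0, -117, 0]
    - [-140, -73, 0, -117, 0]
    - [-140, -73, 0, -117, 0]
    - [-140, -73, 0, -117, 0]
    - [-140, -73, 0, -117, 0]
    - [-140, -73, 0, -117, 0]
    - [-140, -73, 0, -117, 0]

```text
t: 9.17
eef_pos: [0.4392, -0.2048, 0.1982]
tool_rot: [-0.001, 0.746, 0.666, -0.001]
contact_force: [0.4, -0.1, -0.0]
gripper_width: 1.002
```

```bash
python3 g.py 439 -204 28 84; python3 p.py | grep side; python3 -c "
from h import *
d=snap('f')"
```

```text
t 9.17 pos [ 439.2 -204.8  198.2] yaw 83.5 q7 1.91 w 1.002 F [ 0.4 -0.1 -0. ] tiltz [-2.3e-03  6.0e-04 -1.0e+00]
(439.0, -204.0, 28.0, 84.0) -> [7.000e-01 1.000e-01 1.702e+02] spin -0.5 q7rel 108.9
side p1 [456.2  58.6  98.1  50.   -1.9] 0.0229 766
side p2 [435.9 -74.2  97.3  49.8  -2.7] 0.0228 980
side p3 [ 438.2 -204.6   97.6   47.7   -6.1] 0.023 1227
```

View pics/f_side.png

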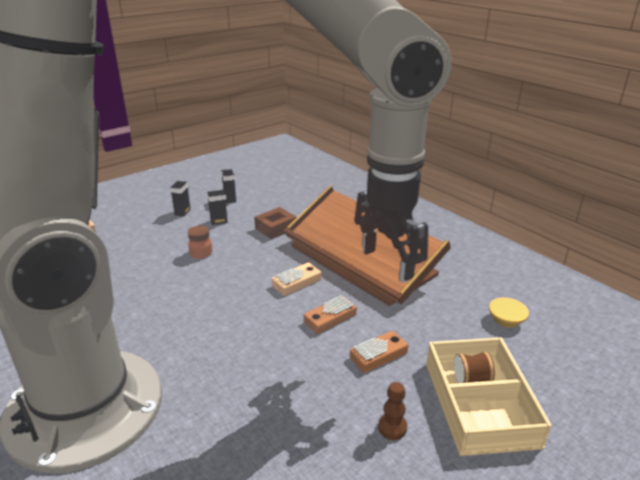

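The gripper is above p3 at side pixel (380,350), jaws across its width. Descending to grip.

Request:
step_arm:
  targets:
    - [0, 0, 35, 0, 0]
    - [0, 0, 70, 0, 0]
    - [0, 0, 105, 0, 0]
    - [0, 0, 135, 0, 0]
    - [0, 0, 155, 0, 0]
    - [0, 0, 166, 0, 0]
    - [0, 0, 169, 0, 0]
    - [0, 0, 169, 0, 0]
    - [0, 0, 169, 0, 1]
    - [0, 0, 169, 0, 1]
    - [0, 0, 169, 0, 1]
    - [0, 0, 169, 0, 1]
    - [0, 0, 169, 0, 1]
    - [0, 0, 169, 0, 1]
    - [0, 0, 169, 0, 1]
    - [0, 0, 169, 0, 1]
  newtons: 30

```text
t: 10.7
eef_pos: [0.4407, -0.2052, 0.0315]
tool_rot: [0.001, 0.745, 0.667, 0.001]
contact_force: [-1.2, 0.6, 7.0]
gripper_width: 0.53
```

```bash
python3 g.py 439 -204 28 84; python3 -c "
from h import *
s=cam('side')['frame'];save('g_cr',cv2.resize(s[200:400,280:480],None,fx=3,fy=3))"
```

```text
t 10.7 pos [ 440.7 -205.2   31.5] yaw 83.6 q7 2.09 w 0.53 F [-1.2  0.6  7. ] tiltz [ 2.e-03 -2.e-04 -1.e+00]
(439.0, -204.0, 28.0, 84.0) -> [ 1.  -1.8  3.5] spin -0.4 q7rel 108.9
```

View pics/g_cr.png

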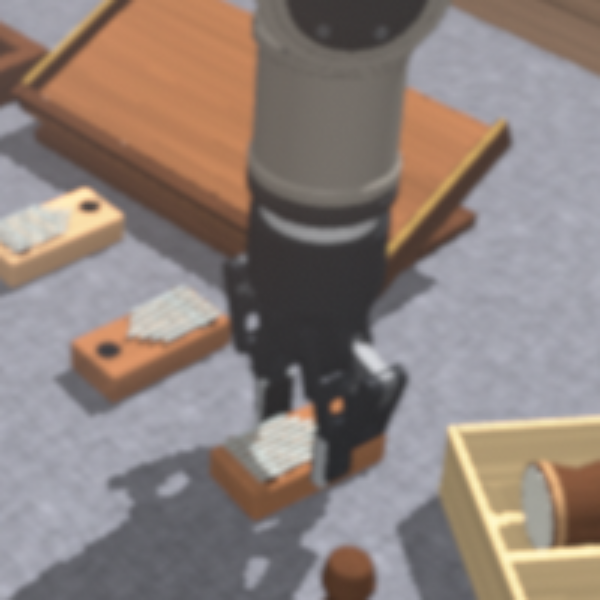

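Request:
step_arm:
  targets:
    - [0, 0, -10, 0, 1]
    - [0, 0, -40, 0, 1]
    - [0, 0, -80, 0, 1]
    - [0, 0, -120, 0, 1]
    - [0, 0, -150, 0, 1]
    - [0, 0, -165, 0, 1]
    - [0, 0, -165, 0, 1]
    - [0, 0, -165, 0, 1]

```text
t: 11.42
eef_pos: [0.4402, -0.2049, 0.1964]
tool_rot: [0.001, 0.745, 0.667, 0.001]
contact_force: [-1.1, 0.0, -2.1]
gripper_width: 0.525
```

```bash
python3 g.py 605 -65 180 -86.2
```

```text
t 11.42 pos [ 440.2 -204.9  196.4] yaw 83.6 q7 1.92 w 0.525 F [-1.1  0.  -2.1] tiltz [ 2.6e-03  1.0e-04 -1.0e+00]
(605.0, -65.0, 180.0, -86.2) -> [157.3 148.3  16.8] spin 169.8 q7rel -80.1
```

Request:
step_arm:
  targets:
    - [157, 148, 10, 170, 1]
    - [157, 148, 10, 170, 1]
    - [157, 148, 10, 170, 1]
    - [157, 148, 10, 170, 1]
    - [157, 148, 10, 170, 1]
    - [157, 148, 10, 170, 1]
    - [157, 148, 10, 170, 1]
    - [157, 148, 10, 170, 1]
    - [157, 148, 10, 170, 1]
    - [157, 148, 10, 170, 1]
    - [157, 148, 10, 170, 1]
    - [157, 148, 10, 170, 1]
    - [157, 148, 10, 170, 1]
    - [157, 148, 10, 170, 1]
    - [157, 148, 10, 170, 1]
    - [157, 148, 10, 170, 1]
    - [157, 148, 10, 170, 1]
    - [157, 148, 10, 170, 1]
    - [157, 148, 10, 170, 1]
    - [157, 148, 10, 170, 1]

```text
t: 13.08
eef_pos: [0.6032, -0.0653, 0.1835]
tool_rot: [0.001, 0.866, -0.5, -0.001]
contact_force: [0.4, -0.1, -1.0]
gripper_width: 0.528
```

```bash
python3 g.py 605 -65 180 -86.2
```

```text
t 13.08 pos [603.2 -65.3 183.5] yaw -60.0 q7 -0.47 w 0.528 F [ 0.4 -0.1 -1. ] tiltz [-3.2e-03 -5.0e-04 -1.0e+00]
(605.0, -65.0, 180.0, -86.2) -> [ 0.6 -1.7  3.5] spin 26.2 q7rel -80.1
```

Request:
step_arm:
  targets:
    - [1, -2, 3, 26, 1]
    - [1, -2, 3, 26, 1]
    - [1, -2, 3, 26, 1]
    - [1, -2, 3, 26, 1]
    - [1, -2, 3, 26, 1]
    - [1, -2, 3, 26, 1]

```text
t: 13.58
eef_pos: [0.6058, -0.0653, 0.1808]
tool_rot: [0.001, 0.734, -0.679, -0.001]
contact_force: [-0.1, -0.5, -1.2]
gripper_width: 0.531
```

```bash
python3 g.py 605 -65 120 -86.2;  python3 -c "
from h import *
d=snap('h'); s=d['side']['frame'];save('h_cr',cv2.resize(s[120:320,260:480],None,fx=3,fy=3))"
```

```text
t 13.58 pos [605.8 -65.3 180.8] yaw -85.5 q7 -0.83 w 0.531 F [-0.1 -0.5 -1.2] tiltz [-0.0027 -0.0011 -1.    ]
(605.0, -65.0, 120.0, -86.2) -> [-0.4  0.6 60.8] spin 0.7 q7rel -80.1
```

View pics/h_cr.png

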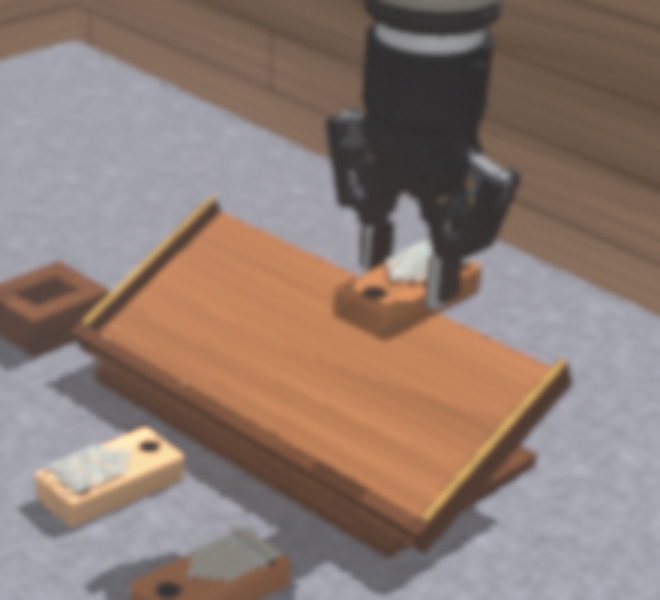

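Request:
step_arm:
  targets:
    - [0, 0, 35, 1, 1]
    - [0, 0, 60, 1, 1]
    - [0, 0, 70, 1, 1]
    - [0, 0, 74, 1, 1]
    - [0, 0, 77, 1, 1]
    - [0, 0, 80, 1, 1]
    - [0, 0, 83, 1, 1]
    - [0, 0, 86, 1, 1]
    - [0, 0, 88, 1, 1]
    - [0, 0, 88, 1, 1]
  newtons: 25

```text
t: 14.52
eef_pos: [0.6058, -0.066, 0.0952]
tool_rot: [0.0, 0.727, -0.686, -0.0]
contact_force: [-6.9, -1.0, 4.8]
gripper_width: 0.527
```

```bash
python3 g.py 605 -65 82 -86.2;  python3 -c "
from h import *
s=cam('side')['frame'];save('i_cr',cv2.resize(s[120:320,260:480],None,fx=3,fy=3))"
```

```text
t 14.52 pos [605.8 -66.   95.2] yaw -86.7 q7 -0.77 w 0.527 F [-6.9 -1.   4.8] tiltz [-8.e-04  3.e-04 -1.e+00]
(605.0, -65.0, 82.0, -86.2) -> [-1.1  0.7 13.2] spin -0.5 q7rel -80.1
```

View pics/i_cr.png

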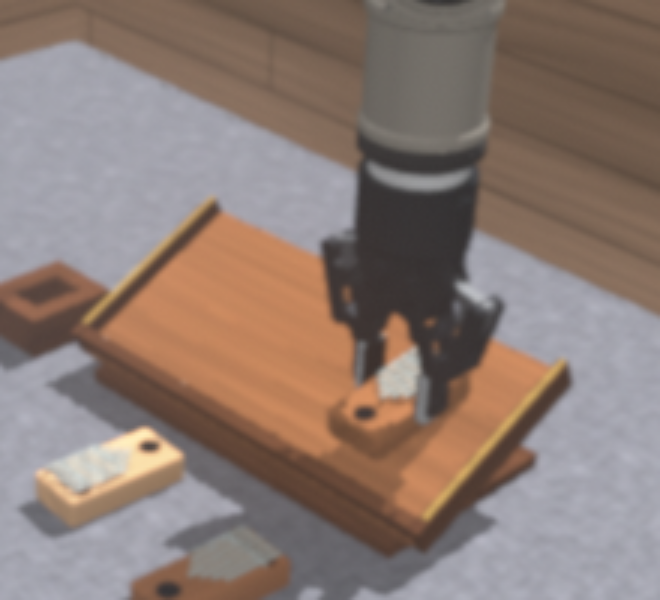

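Contact is light and the piano is pivoting as intended. I'll press down to about 82.

Request:
step_arm:
  targets:
    - [0, 0, 2, 0, 1]
    - [0, 0, 4, 0, 1]
    - [0, 0, 6, 0, 1]
    - [0, 0, 8, 0, 1]
    - [0, 0, 9, 0, 1]
    - [0, 0, 10, 0, 1]

```text
t: 15.07
eef_pos: [0.6058, -0.0661, 0.0854]
tool_rot: [0.0, 0.727, -0.686, -0.0]
contact_force: [-6.1, -0.9, 6.0]
gripper_width: 0.529
```

```bash
python3 g.py 605 -65 82 -86.2;  python3 -c "
from h import *
s=cam('side')['frame'];save('j_cr',cv2.resize(s[120:320,260:480],None,fx=3,fy=3))"
```

```text
t 15.07 pos [605.8 -66.1  85.4] yaw -86.7 q7 -0.76 w 0.529 F [-6.1 -0.9  6. ] tiltz [-8.e-04  3.e-04 -1.e+00]
(605.0, -65.0, 82.0, -86.2) -> [-1.2  0.7  3.4] spin -0.5 q7rel -80.1
```

View pics/j_cr.png

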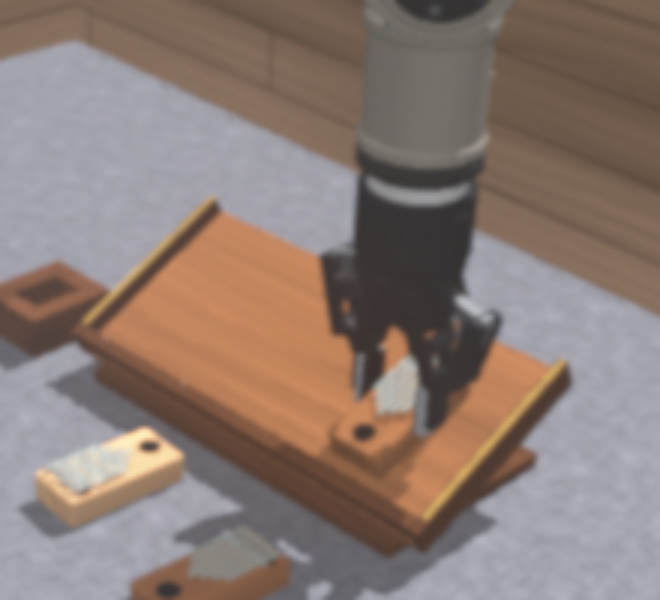

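Nearly flat. I'll go a little lower, then release and rise.

Request:
step_arm:
  targets:
    - [0, 0, 1, 0, 1]
    - [0, 0, 2, 0, 1]
    - [0, 0, 3, 0, 1]
    - [0, 0, 3, 0, 1]
    - [0, 0, 3, 0, 0.3]
    - [0, 0, 2, 0, 0.25]
    - [0, 0, 2, 0, 0.25]
    - [0, 0, 2, 0, 0.25]
    - [0, 0, 2, 0, 0.25]
    - [0, 0, -5, 0, 0.2]
    - [0, 0, -25, 0, 0.2]
    - [0, 0, -65, 0, 0.2]
    - [0, 0, -110, 0, 0]
    - [0, 0, -110, 0, 0]

```text
t: 16.28
eef_pos: [0.6098, -0.0674, 0.2016]
tool_rot: [-0.003, 0.727, -0.686, 0.004]
contact_force: [0.8, -0.6, 0.5]
gripper_width: 1.0
```

```bash
python3 g.py 436 -74 200 -91.9;  python3 -c "
from h import *
s=cam('side')['frame'];save('k_side',s)"; python3 p.py
```

```text
t 16.28 pos [609.8 -67.4 201.6] yaw -86.7 q7 -0.86 w 1.0 F [ 0.8 -0.6  0.5] tiltz [ 0.0096 -0.0017 -1.    ]
(436.0, -74.0, 200.0, -91.9) -> [ -3.5 173.9  -0. ] spin 5.2 q7rel -82.3
top p1 [450.6  59.6  81.8  44.6  -2.7] 0.0237 388
top p2 [438.8 -72.8  96.5  46.2  -1.1] 0.0232 648
top p3 0
side p1 [456.   57.   99.2  49.9  -2.2] 0.0229 787
side p2 [436.6 -75.   98.1  48.6  -1.6] 0.023 970
side p3 0
```

View pics/k_side.png

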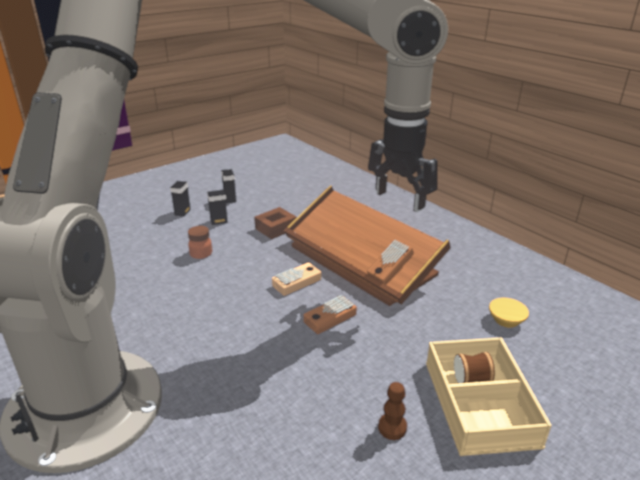

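The side view shows p3 flat on the board at (392,258), low end at the ledge. Next is p2.

Request:
step_arm:
  targets:
    - [-3, 172, 0, 5, 0]
    - [-3, 172, 0, 5, 0]
    - [-3, 172, 0, 5, 0]
    - [-3, 172, 0, 5, 0]
    - [-3, 172, 0, 5, 0]
    - [-3, 172, 0, 5, 0]
    - [-3, 172, 0, 5, 0]

```text
t: 17.02
eef_pos: [0.4352, -0.0717, 0.194]
tool_rot: [0.0, -0.697, 0.717, 0.0]
contact_force: [0.4, 1.0, 0.3]
gripper_width: 0.998
```

```bash
python3 g.py 437.5 -74 29 -91.5; python3 p.py
```

```text
t 17.02 pos [435.2 -71.7 194. ] yaw -91.6 q7 -0.89 w 0.998 F [0.4 1.  0.3] tiltz [-1.e-04  3.e-04 -1.e+00]
(437.5, -74.0, 29.0, -91.5) -> [  2.2  -2.4 165. ] spin -0.1 q7rel -81.9
top p1 [460.9  59.9  91.9  45.3  -1.9] 0.0231 481
top p2 0
top p3 0
side p1 [ 4.559e+02  5.810e+01  9.770e+01  5.150e+01 -4.000e-01] 0.0229 768
side p2 [436.2 -76.   97.8  47.9  -3.9] 0.0229 974
side p3 0
```

Request:
step_arm:
  targets:
    - [2, -2, 35, 0, 0]
    - [2, -2, 70, 0, 0]
    - [2, -2, 105, 0, 0]
    - [2, -2, 135, 0, 0]
    - [2, -2, 152, 0, 0]
    - [2, -2, 161, 0, 0]
    - [2, -2, 164, 0, 0]
    - [2, -2, 164, 0, 0]
    - [2, -2, 164, 0, 1]
    - [2, -2, 164, 0, 1]
    - [2, -2, 164, 0, 1]
    - [2, -2, 164, 0, 1]
    - [2, -2, 164, 0, 1]
    - [2, -2, 164, 0, 1]
    - [2, -2, 164, 0, 1]
    - [2, -2, 150, 0, 1]
    - [2, -2, 110, 0, 1]
    - [2, -2, 70, 0, 1]
    - [2, -2, 30, 0, 1]
    - [2, -2, 0, 0, 1]
  newtons: 30

```text
t: 18.78
eef_pos: [0.4366, -0.0749, 0.1967]
tool_rot: [0.0, -0.697, 0.717, -0.0]
contact_force: [1.1, 0.1, -0.8]
gripper_width: 0.529
```

```bash
python3 g.py 598.5 35 130 -86.2; python3 p.py;  python3 -c "
from h import *
s=cam('side')['frame'];save('l_side',s)"
```

```text
t 18.78 pos [436.6 -74.9 196.7] yaw -91.7 q7 -0.92 w 0.529 F [ 1.1  0.1 -0.8] tiltz [ 9.e-04  5.e-04 -1.e+00]
(598.5, 35.0, 130.0, -86.2) -> [-114.6 -158.6   66.9] spin -5.5 q7rel -89.5
top p1 [458.3  60.1  96.6  45.8  -1.5] 0.0235 552
top p2 0
top p3 0
side p1 [455.9  58.1  97.8  48.4  -1. ] 0.0229 777
side p2 0
side p3 0
```

View pics/l_side.png

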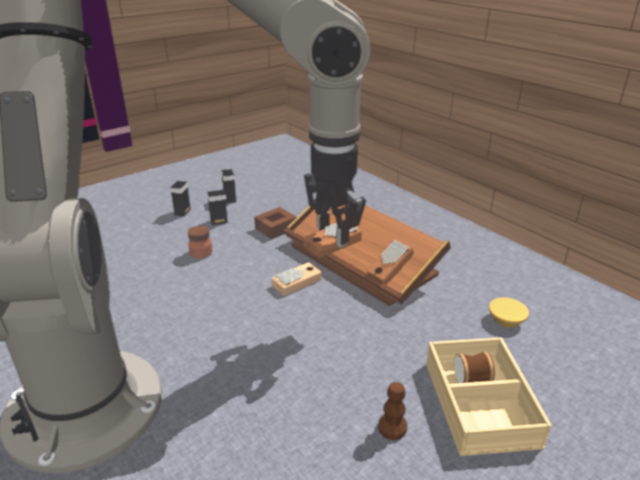

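p2 is held. Carrying it to mid-board.

Request:
step_arm:
  targets:
    - [-115, -159, 10, -5, 1]
    - [-115, -159, 10, -5, 1]
    - [-115, -159, 10, -5, 1]
    - [-115, -159, 10, -5, 1]
    - [-115, -159, 10, -5, 1]
    - [-115, -159, 10, -5, 1]
    - [-115, -159, 10, -5, 1]
    - [-115, -159, 10, -5, 1]

```text
t: 19.6
eef_pos: [0.5975, 0.0352, 0.1828]
tool_rot: [0.001, 0.727, -0.686, -0.001]
contact_force: [-1.5, -0.5, -0.8]
gripper_width: 0.528
```

```bash
python3 g.py 598.5 35 92 -86.2 598.5 35 82 -86.2
```

```text
t 19.6 pos [597.5  35.2 182.8] yaw -86.7 q7 -1.02 w 0.528 F [-1.5 -0.5 -0.8] tiltz [-2.9e-03 -5.0e-04 -1.0e+00]
(598.5, 35.0, 92.0, -86.2) -> [ 0.2 -1.2 90.8] spin -0.5 q7rel -89.5
(598.5, 35.0, 82.0, -86.2) -> [  0.2  -1.2 100.8] spin -0.5 q7rel -89.5
```

Request:
step_arm:
  targets:
    - [0, -1, 35, 0, 1]
    - [0, -1, 60, 0, 1]
    - [0, -1, 72, 0, 1]
    - [0, -1, 76, 0, 1]
    - [0, -1, 79, 0, 1]
    - [0, -1, 82, 0, 1]
    - [0, -1, 85, 0, 1]
    - [0, -1, 88, 0, 1]
    - [0, -1, 91, 0, 1]
    - [0, -1, 93, 0, 1]
    - [0, -1, 95, 0, 1]
    - [0, -1, 97, 0, 1]
    - [0, -1, 99, 0, 1]
    - [0, -1, 99, 0, 1]
  newtons: 25

```text
t: 20.77
eef_pos: [0.5987, 0.0354, 0.0859]
tool_rot: [0.0, 0.727, -0.686, -0.001]
contact_force: [-5.8, -0.2, 5.0]
gripper_width: 0.527
```

```bash
python3 g.py 598.5 35 82 -86.2;  python3 -c "
from h import *
s=cam('side')['frame'];save('m_cr',cv2.resize(s[120:320,240:460],None,fx=3,fy=3))"
```

```text
t 20.77 pos [598.7  35.4  85.9] yaw -86.7 q7 -0.93 w 0.527 F [-5.8 -0.2  5. ] tiltz [-1.8e-03  5.0e-04 -1.0e+00]
(598.5, 35.0, 82.0, -86.2) -> [0.4 0.2 3.9] spin -0.5 q7rel -89.5
```

View pics/m_cr.png

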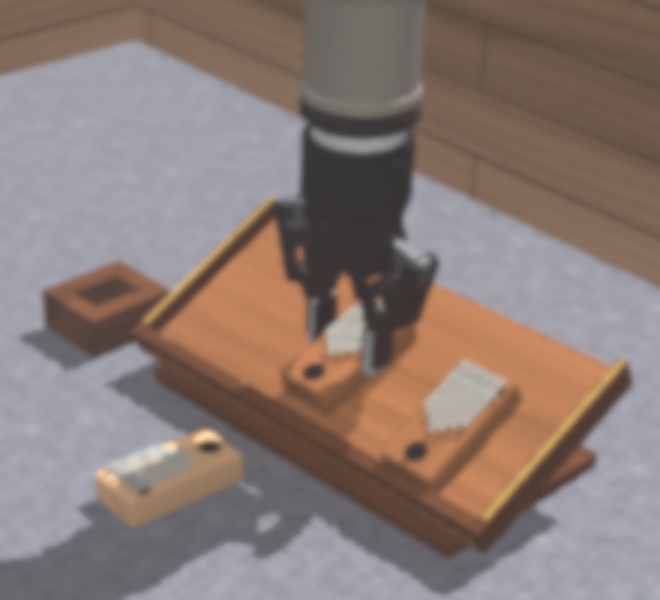

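Same as before: a little lower, then release and rise.

Request:
step_arm:
  targets:
    - [0, 0, 1, 0, 1]
    - [0, 0, 2, 0, 1]
    - [0, 0, 3, 0, 1]
    - [0, 0, 3, 0, 1]
    - [0, 0, 3, 0, 0.3]
    - [0, 0, 2, 0, 0.25]
    - [0, 0, 2, 0, 0.25]
    - [0, 0, 2, 0, 0.25]
    - [0, 0, 2, 0, 0.25]
    - [0, 0, -5, 0, 0.2]
    - [0, 0, -25, 0, 0.2]
    - [0, 0, -65, 0, 0.2]
    - [0, 0, -110, 0, 0]
    - [0, 0, -110, 0, 0]

```text
t: 21.98
eef_pos: [0.6033, 0.0345, 0.2025]
tool_rot: [-0.003, 0.727, -0.686, 0.004]
contact_force: [1.8, -0.8, 1.4]
gripper_width: 0.997
```

```bash
python3 p.py; python3 g.py 457 59 195 -91.5 457 59 195 88.5;  python3 -c "
from h import *
s=cam('side')['frame'];save('n_side',s)"
```

```text
top p1 [459.   60.   97.1  45.7  -1.5] 0.0236 636
top p2 0
top p3 0
side p1 [456.3  57.2  98.2  47.6  -1.3] 0.0228 776
side p2 0
side p3 0
t 22.08 pos [601.2  35.8 197.8] yaw -86.6 q7 -1.04 w 0.998 F [ 0.5  0.3 -0.7] tiltz [ 4.2e-03  9.0e-04 -1.0e+00]
(457.0, 59.0, 195.0, -91.5) -> [-31.6 142.6   2.2] spin 4.9 q7rel -98.9
(457.0, 59.0, 195.0, 88.5) -> [-31.6 142.6   2.2] spin -175.1 q7rel 81.1
```

View pics/n_side.png

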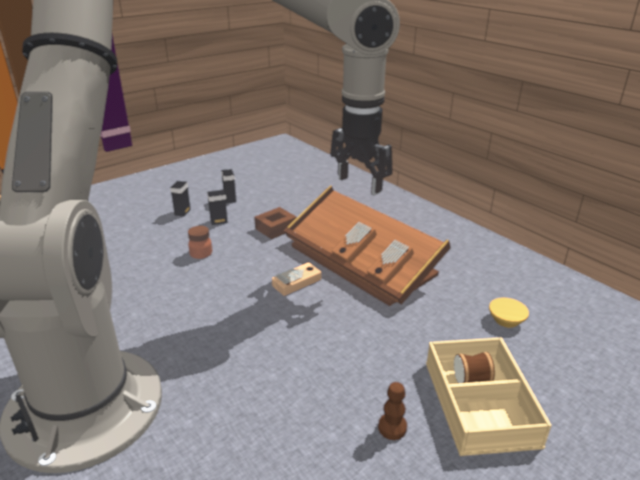

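p2 is in place at (350,237). Now p1, gripped at yaw -91.5 and then turned about -185° of spin.

Request:
step_arm:
  targets:
    - [-31, 142, 2, 5, 0]
    - [-31, 142, 2, 5, 0]
    - [-31, 142, 2, 5, 0]
    - [-31, 142, 2, 5, 0]
    - [-31, 142, 2, 5, 0]
    - [-31, 142, 2, 5, 0]
    - [-31, 142, 2, 5, 0]

```text
t: 22.72
eef_pos: [0.4567, 0.0589, 0.193]
tool_rot: [-0.0, -0.697, 0.717, -0.0]
contact_force: [-0.6, -0.1, -0.6]
gripper_width: 0.999
```

```bash
python3 g.py 457.5 58.5 29 -91.5; python3 p.py
```

```text
t 22.72 pos [456.7  58.9 193. ] yaw -91.6 q7 -1.16 w 0.999 F [-0.6 -0.1 -0.6] tiltz [ 1.e-04 -6.e-04 -1.e+00]
(457.5, 58.5, 29.0, -91.5) -> [  0.3  -0.8 164. ] spin -0.1 q7rel -98.8
top p1 [432.7  52.5  45.   28.8  -2.7] 0.0232 135
top p2 0
top p3 0
side p1 [456.1  57.5  97.8  49.    0.5] 0.0229 778
side p2 0
side p3 0
```

Request:
step_arm:
  targets:
    - [0, -1, 35, 0, 0]
    - [0, -1, 70, 0, 0]
    - [0, -1, 105, 0, 0]
    - [0, -1, 135, 0, 0]
    - [0, -1, 152, 0, 0]
    - [0, -1, 160, 0, 0]
    - [0, -1, 163, 0, 0]
    - [0, -1, 163, 0, 0]
    - [0, -1, 163, 0, 1]
    - [0, -1, 163, 0, 1]
    - [0, -1, 163, 0, 1]
    - [0, -1, 163, 0, 1]
    - [0, -1, 163, 0, 1]
    - [0, -1, 163, 0, 1]
    - [0, -1, 163, 0, 1]
    - [0, -1, 150, 0, 1]
    - [0, -1, 110, 0, 1]
    - [0, -1, 70, 0, 1]
    - [0, -1, 30, 0, 1]
    - [0, -1, 0, 0, 1]
  newtons: 30

```text
t: 24.48
eef_pos: [0.4574, 0.0581, 0.196]
tool_rot: [0.001, -0.697, 0.717, -0.0]
contact_force: [0.5, 0.8, -1.1]
gripper_width: 0.524
```

```bash
python3 g.py 592 134.5 185 93.8;  python3 -c "
from h import *
s=cam('side')['frame'];save('o_side',s)"
```

```text
t 24.48 pos [457.4  58.1 196. ] yaw -91.7 q7 -1.19 w 0.524 F [ 0.5  0.8 -1.1] tiltz [ 1.1e-03  9.0e-04 -1.0e+00]
(592.0, 134.5, 185.0, 93.8) -> [ -80.2 -132.3   11.2] spin 174.5 q7rel 81.0
```

View pics/o_side.png

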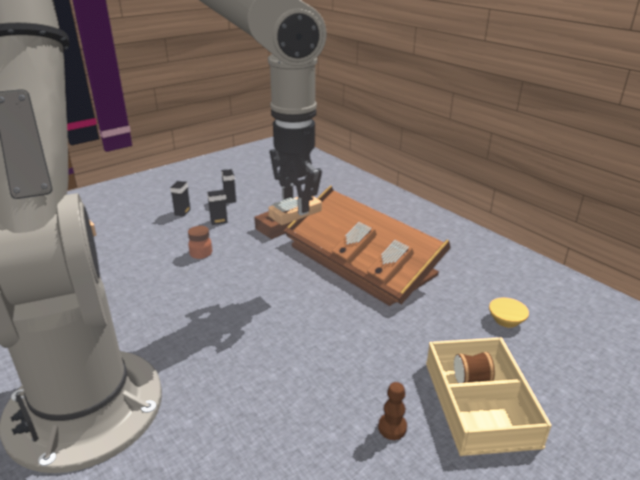

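Request:
step_arm:
  targets:
    - [-80, -132, 10, -100, 1]
    - [-80, -132, 10, -100, 1]
    - [-80, -132, 10, -100, 1]
    - [-80, -132, 10, -100, 1]
    - [-80, -132, 10, -100, 1]
    - [-80, -132, 10, -100, 1]
    - [-80, -132, 10, -100, 1]
    - [-80, -132, 10, -100, 1]
    - [-80, -132, 10, -100, 1]
    - [-80, -132, 10, -100, 1]
    - [-80, -132, 10, -100, 1]
    - [-80, -132, 10, -100, 1]
    - [-80, -132, 10, -100, 1]
    - [-80, -132, 10, -100, 1]
    - [-80, -132, 10, -100, 1]
    - [-80, -132, 10, -100, 1]

```text
t: 25.87
eef_pos: [0.5913, 0.1347, 0.1835]
tool_rot: [-0.0, 0.997, 0.071, -0.0]
contact_force: [-0.3, -0.6, -0.8]
gripper_width: 0.53
```

```bash
python3 g.py 592 134.5 185 93.8
```

```text
t 25.87 pos [591.3 134.7 183.5] yaw 8.2 q7 0.16 w 0.53 F [-0.3 -0.6 -0.8] tiltz [-1.e-04  5.e-04 -1.e+00]
(592.0, 134.5, 185.0, 93.8) -> [ 0.7  0.3 -1.5] spin -85.6 q7rel 81.0
```

Request:
step_arm:
  targets:
    - [1, 0, 0, -86, 1]
    - [1, 0, 0, -86, 1]
    - [1, 0, 0, -86, 1]
    - [1, 0, 0, -86, 1]
    - [1, 0, 0, -86, 1]
    - [1, 0, 0, -86, 1]
    - [1, 0, 0, -86, 1]
    - [1, 0, 0, -86, 1]
    - [1, 0, 0, -86, 1]
    - [1, 0, 0, -86, 1]
    - [1, 0, 0, -86, 1]
    - [1, 0, 0, -86, 1]
    - [1, 0, 0, -86, 1]
    - [1, 0, 0, -86, 1]
    - [1, 0, 0, -86, 1]

```text
t: 27.12
eef_pos: [0.5924, 0.1349, 0.1831]
tool_rot: [-0.0, 0.681, 0.732, -0.0]
contact_force: [-0.1, -0.5, 0.6]
gripper_width: 0.529
```

```bash
python3 g.py 592 134.5 86 93.8;  python3 -c "
from h import *
s=cam('side')['frame'];save('q_cr',cv2.resize(s[100:300,220:460],None,fx=3,fy=3))"
```

```text
t 27.12 pos [592.4 134.9 183.1] yaw 94.1 q7 1.46 w 0.529 F [-0.1 -0.5  0.6] tiltz [-3.e-04 -2.e-04 -1.e+00]
(592.0, 134.5, 86.0, 93.8) -> [-0.3 -0.4 97.1] spin 0.3 q7rel 81.0
```

View pics/q_cr.png

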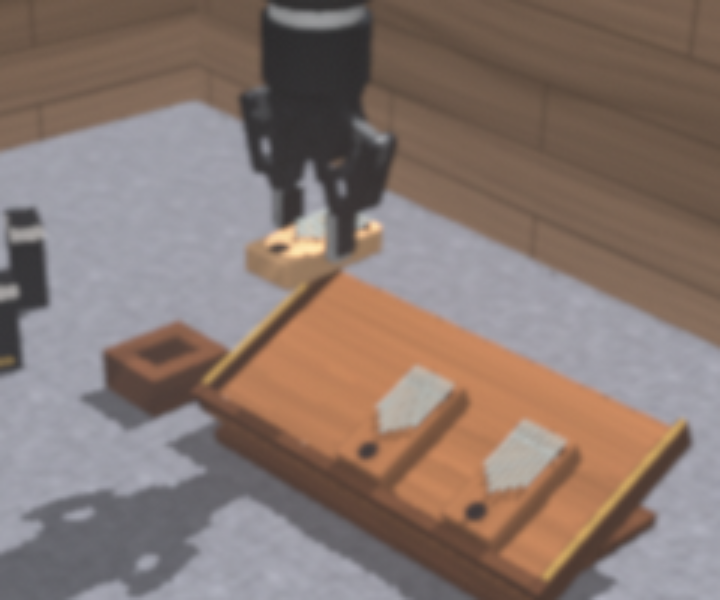

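Request:
step_arm:
  targets:
    - [0, 0, 35, 0, 1]
    - [0, 0, 60, 0, 1]
    - [0, 0, 72, 0, 1]
    - [0, 0, 76, 0, 1]
    - [0, 0, 79, 0, 1]
    - [0, 0, 82, 0, 1]
    - [0, 0, 85, 0, 1]
    - [0, 0, 88, 0, 1]
    - [0, 0, 91, 0, 1]
    - [0, 0, 93, 0, 1]
    - [0, 0, 95, 0, 1]
    - [0, 0, 97, 0, 1]
    - [0, 0, 99, 0, 1]
    - [0, 0, 99, 0, 1]
  newtons: 25

```text
t: 28.33
eef_pos: [0.5915, 0.1351, 0.0852]
tool_rot: [-0.001, 0.68, 0.734, -0.0]
contact_force: [-6.6, -0.7, 5.5]
gripper_width: 0.529
```

```bash
python3 g.py 592 134.5 82 93.8;  python3 -c "
from h import *
s=cam('side')['frame'];save('r_cr',cv2.resize(s[100:300,220:460],None,fx=3,fy=3))"
```

```text
t 28.33 pos [591.5 135.1  85.2] yaw 94.4 q7 1.5 w 0.529 F [-6.6 -0.7  5.5] tiltz [-1.8e-03  5.0e-04 -1.0e+00]
(592.0, 134.5, 82.0, 93.8) -> [-0.7  0.5  3.2] spin 0.6 q7rel 81.0
```

View pics/r_cr.png

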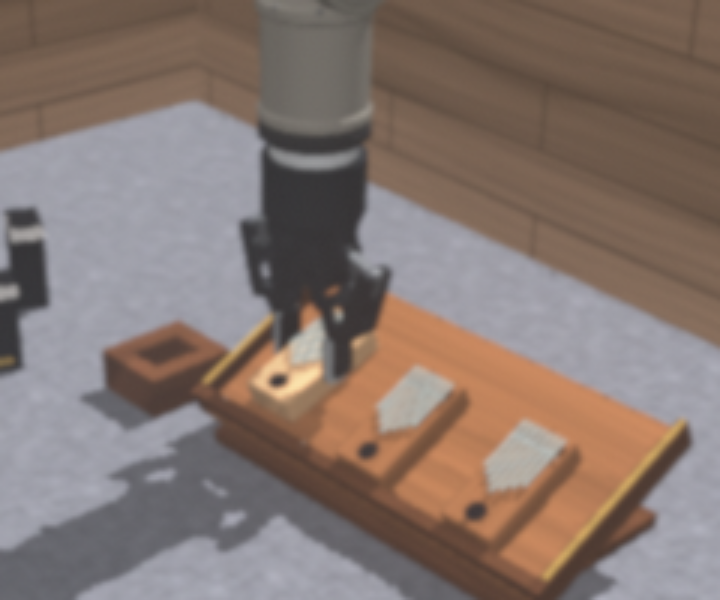

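Request:
step_arm:
  targets:
    - [0, 0, 1, 0, 1]
    - [0, 0, 2, 0, 1]
    - [0, 0, 3, 0, 1]
    - [0, 0, 3, 0, 1]
    - [0, 0, 3, 0, 0.3]
    - [0, 0, 2, 0, 0.25]
    - [0, 0, 2, 0, 0.25]
    - [0, 0, 2, 0, 0.25]
    - [0, 0, 2, 0, 0.25]
    - [0, 0, -5, 0, 0.2]
    - [0, 0, -25, 0, 0.2]
    - [0, 0, -65, 0, 0.2]
    - [0, 0, -110, 0, 0]
    - [0, 0, -110, 0, 0]

```text
t: 29.55
eef_pos: [0.5968, 0.1354, 0.2023]
tool_rot: [0.003, 0.68, 0.733, 0.005]
contact_force: [1.2, -0.4, 0.1]
gripper_width: 1.0
```

```bash
python3 g.py 461.5 388 200 69.5;  python3 -c "
from h import *
d=snap('s'); s=d['side']['frame']; save('s_cr',cv2.resize(s[160:320,220:460],None,fx=3,fy=3))"
```

```text
t 29.55 pos [596.8 135.4 202.3] yaw 94.3 q7 1.46 w 1.0 F [ 1.2 -0.4  0.1] tiltz [ 0.0115  0.0038 -0.9999]
(461.5, 388.0, 200.0, 69.5) -> [ 262.1 -115.8    1.7] spin 24.8 q7rel 29.4
```

View pics/s_cr.png

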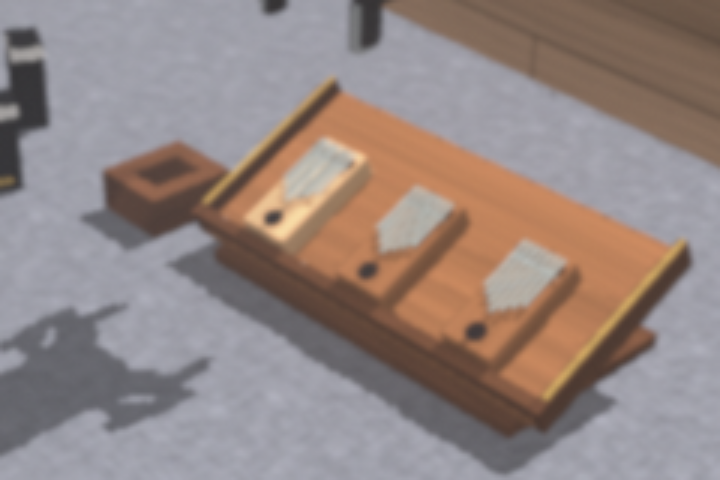

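View pics/s_top.png

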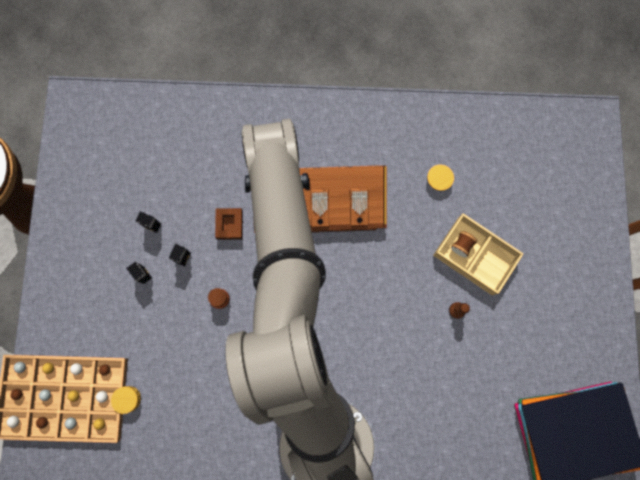

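All three pianos lie on the board, with the white lenses in the crop showing bridge ends up. Now the lamp at top pixel (180,255).

Request:
step_arm:
  targets:
    - [262, -114, 2, 25, 0.2]
    - [262, -114, 2, 25, 0.2]
    - [262, -114, 2, 25, 0.2]
    - [262, -114, 2, 25, 0.2]
    - [262, -114, 2, 25, 0.2]
    - [262, -114, 2, 25, 0.2]
    - [262, -114, 2, 25, 0.2]
    - [262, -114, 2, 25, 0.2]
    - [262, -114, 2, 25, 0.2]
    - [262, -114, 2, 25, 0.2]

```text
t: 30.48
eef_pos: [0.4583, 0.3866, 0.1911]
tool_rot: [0.001, 0.822, 0.569, -0.001]
contact_force: [0.8, 0.3, -0.1]
gripper_width: 0.797
```

```bash
python3 g.py 461.5 388 120 69.5 461.5 388 62 69.5;  python3 -c "
from h import *
d=snap('t'); s=d['side']['frame']; save('t_cr',cv2.resize(s[80:280,100:340],None,fx=3,fy=3))
W=cloud(d['side']); print('lampB',rect(W,(.4605,.387),.03,.072,.085), rect(W,(.4605,.387),.035,.015,.09))
W=cloud(d['top']); print('lampB',rect(W,(.463,.389),.03,.072,.085))
"
```

```text
t 30.48 pos [458.3 386.6 191.1] yaw 69.4 q7 0.56 w 0.797 F [ 0.8  0.3 -0.1] tiltz [-0.0012 -0.0022 -1.    ]
(461.5, 388.0, 120.0, 69.5) -> [ 2.6  2.5 71.1] spin -0.1 q7rel 29.4
(461.5, 388.0, 62.0, 69.5) -> [  2.8   2.5 129.1] spin -0.1 q7rel 29.4
lampB (array([460.8, 388.1,  40.7,  37.6, -20.4]), 143, array([73.2, 79.5, 81.7])) (array([460.8, 388. ,  40.8,  37.6, -20.4]), 506, array([19.6, 55. , 80.9]))
lampB None
```

View pics/t_cr.png

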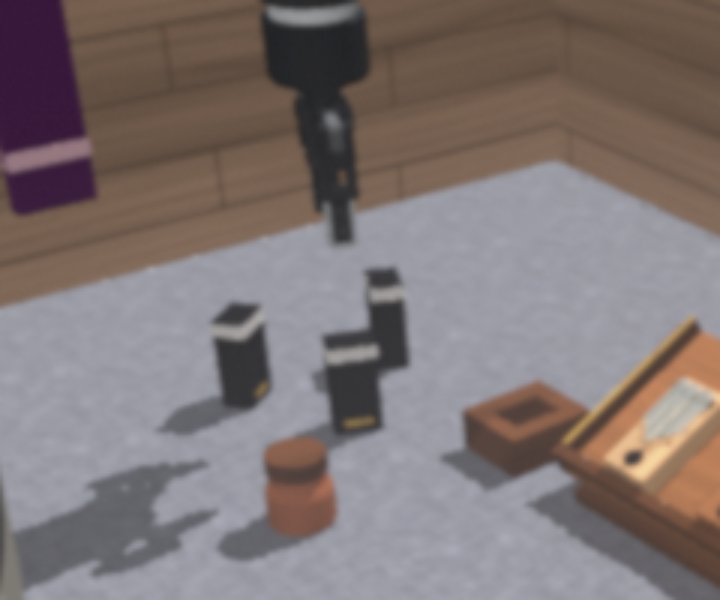

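View pics/t_top.png

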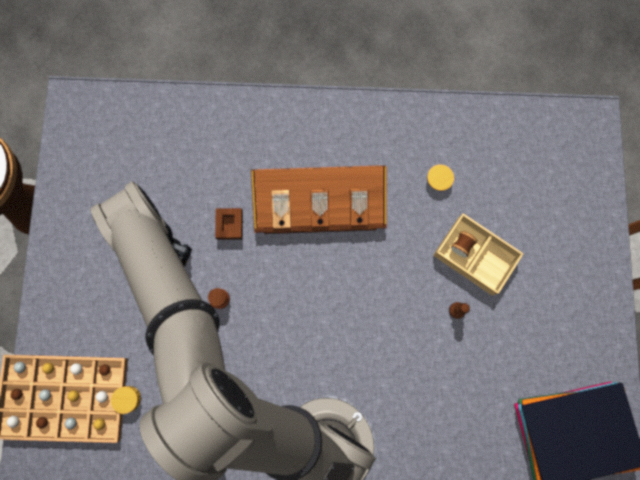

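Top view: pianos at (281,208), (320,208) and (360,207) against the ledge. The lamp is under the gripper. I'll grip it.

Request:
step_arm:
  targets:
    - [3, 2, 30, 0, 0.2]
    - [3, 2, 60, 0, 0.2]
    - [3, 2, 90, 0, 0.2]
    - [3, 2, 115, 0, 0.2]
    - [3, 2, 126, 0, 0.2]
    - [3, 2, 129, 0, 0.2]
    - [3, 2, 129, 0, 0.2]
    - [3, 2, 129, 0, 0.2]
    - [3, 2, 129, 0, 1]
    - [3, 2, 129, 0, 1]
    - [3, 2, 129, 0, 1]
    - [3, 2, 129, 0, 1]
    - [3, 2, 129, 0, 1]
    - [3, 2, 129, 0, 1]
    - [3, 2, 129, 0, 1]
    - [3, 2, 129, 0, 1]
  newtons: 40

```text
t: 31.92
eef_pos: [0.4622, 0.3901, 0.0643]
tool_rot: [-0.0, 0.822, 0.569, 0.001]
contact_force: [-0.8, -1.0, 7.2]
gripper_width: 0.323
```

```bash
python3 g.py 461.5 388 62 69.5;  python3 -c "
from h import *
d=snap('u'); s=d['side']['frame']; save('u_cr',cv2.resize(s[120:280,140:340],None,fx=3.5,fy=3.5))
save('u_dock',cv2.resize(d['top']['frame'][195:255,205:265],None,fx=10,fy=10,interpolation=2))
"
```

```text
t 31.92 pos [462.2 390.1  64.3] yaw 69.4 q7 0.62 w 0.323 F [-0.8 -1.   7.2] tiltz [ 9.0e-04  1.3e-03 -1.0e+00]
(461.5, 388.0, 62.0, 69.5) -> [-2.2  0.1  2.3] spin -0.1 q7rel 29.4
```

View pics/u_cr.png

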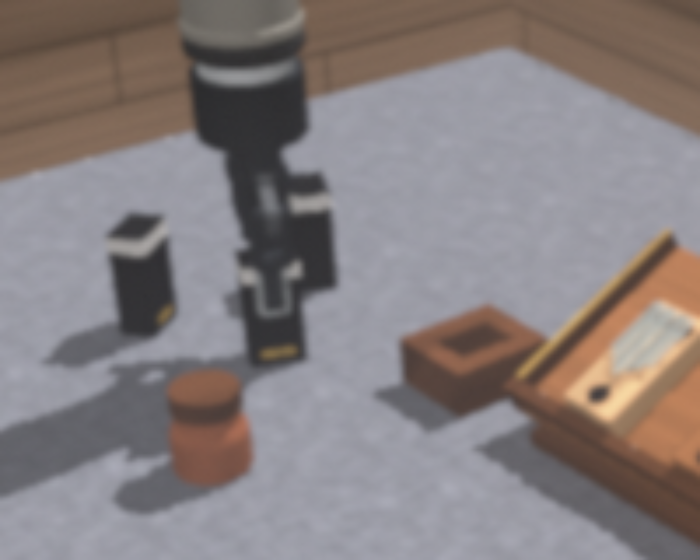

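View pics/u_dock.png

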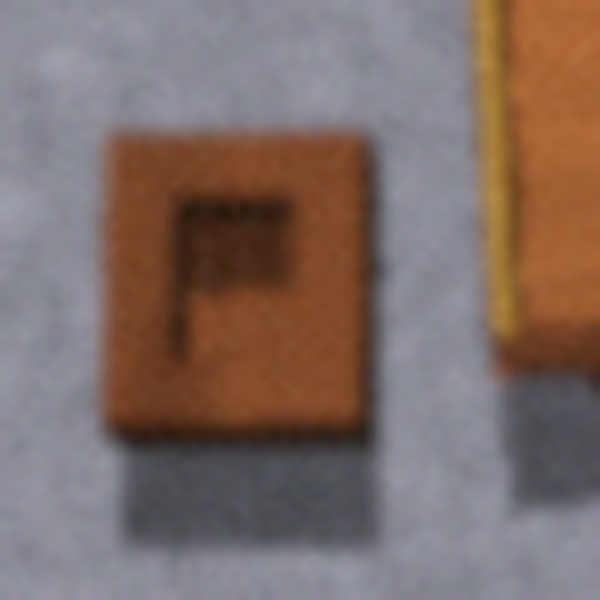

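```bash
python3 - <<'E'
from h import *
s=cam('side'); save('v_dock',cv2.resize(s['frame'][200:245,245:305],None,fx=12,fy=12,interpolation=2))
c=cam('top')
def pl(c,u,v,z):
    o=-c['R'].T@c['t']; d=c['R'].T@np.array([(u-c['cx'])/c['f'],(v-c['cy'])/c['f'],1]); return (o+d*(z-o[2])/d[2])*1000
f=lambda a,b:(205+(a+.5)/10-.5,195+(b+.5)/10-.5)
for n,(a,b) in dict(hTL=(174,190),hTR=(294,190),hBL=(174,360),dTL=(106,130),dTR=(370,132),dBL=(106,425),dBR=(368,427)).items(): print(n,pl(c,*f(a,b),.034).round(1))
# lamp top rect from side held
E
```

```text
hTL [577.3 289.8  34. ]
hTR [578.4 258.5  34. ]
hBL [532.1 287.   34. ]
dTL [592.9 308.4  34. ]
dTR [594.6 239.6  34. ]
dBL [514.3 303.6  34. ]
dBR [516.  235.9  34. ]
```

View pics/v_dock.png

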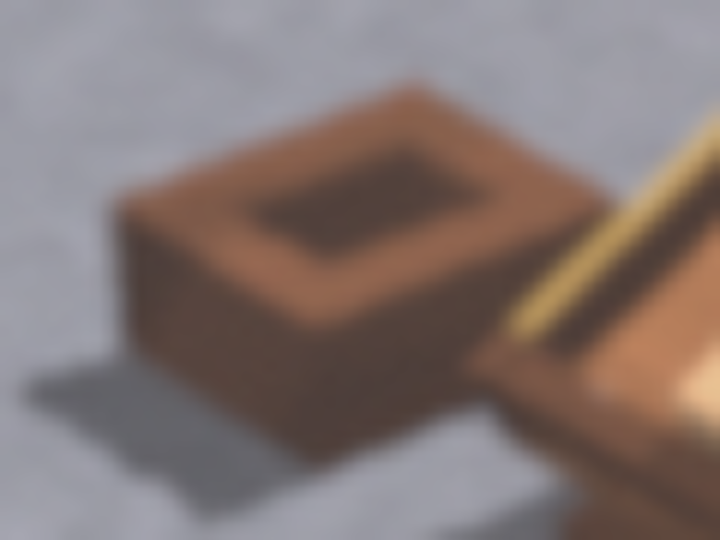

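```bash
cat >> h.py <<'E'
def pl(c,u,v,z):
    o=-c['R'].T@c['t']; d=c['R'].T@np.array([(u-c['cx'])/c['f'],(v-c['cy'])/c['f'],1]); return (o+d*(z-o[2])/d[2])*1000
E
python3 - <<'E'
from h import *
c=cam('side')
f=lambda a,b:(245+(a+.5)/12-.5,200+(b+.5)/12-.5)
D=[pl(c,*f(a,b),.034) for a,b in((415,75),(113,200),(318,328),(610,200))]
H=[pl(c,*f(a,b),.034) for a,b in((408,145),(253,213),(328,260),(492,193))]
for Q in(D,H):
    Q=np.array(Q)[:,:2]; print(Q.round(1).tolist(),Q.mean(0).round(1)); 
    for i in range(4): e=Q[(i+1)%4]-Q[i]; print(np.hypot(*e).round(1),np.degrees(np.arctan2(e[1],e[0])).round(1),end='; ')
    print()
E
```

```text
[[591.0, 311.1], [512.3, 304.5], [515.4, 236.5], [590.7, 242.8]] [552.4 273.7]
78.9 -175.2; 68.1 -87.4; 75.5 4.8; 68.3 89.7; 
[[572.2, 286.9], [531.4, 282.6], [532.2, 257.5], [573.8, 259.8]] [552.4 271.7]
41.1 -174.0; 25.1 -88.0; 41.6 3.1; 27.1 93.3;
```

Request:
step_arm:
  targets:
    - [0, 0, -10, 0, 1]
    - [0, 0, -40, 0, 1]
    - [0, 0, -80, 0, 1]
    - [0, 0, -110, 0, 1]
    - [0, 0, -110, 0, 1]
    - [0, 0, -110, 0, 1]

```text
t: 32.67
eef_pos: [0.4625, 0.3903, 0.1756]
tool_rot: [-0.001, 0.822, 0.569, 0.002]
contact_force: [-0.1, 0.7, -2.3]
gripper_width: 0.323
```

```bash
python3 g.py 553.6 272.4 150 93
```

```text
t 32.67 pos [462.5 390.3 175.6] yaw 69.4 q7 0.57 w 0.323 F [-0.1  0.7 -2.3] tiltz [ 0.0026  0.0032 -1.    ]
(553.6, 272.4, 150.0, 93.0) -> [-78.4 126.8  25.5] spin -23.6 q7rel 66.8
```

Request:
step_arm:
  targets:
    - [-78, 127, 10, -24, 1]
    - [-78, 127, 15, -24, 1]
    - [-78, 127, 20, -24, 1]
    - [-78, 127, 25, -24, 1]
    - [-78, 127, 25, -24, 1]
    - [-78, 127, 35, -24, 1]
    - [-78, 127, 45, -24, 1]
    - [-78, 127, 45, -24, 1]
    - [-78, 127, 45, -24, 1]
    - [-78, 127, 45, -24, 1]

```text
t: 33.5
eef_pos: [0.5522, 0.2732, 0.128]
tool_rot: [-0.0, 0.685, 0.728, -0.0]
contact_force: [0.1, 0.1, -1.5]
gripper_width: 0.327
```

```bash
python3 g.py 553.6 272.4 120 93;  python3 -c "
from h import *
d=snap('w'); s=d['side']['frame']; save('w_cr',cv2.resize(s[150:250,220:320],None,fx=6,fy=6,interpolation=2))
save('w_crt',cv2.resize(d['top']['frame'][180:260,190:290],None,fx=7,fy=7,interpolation=2))
"
```

```text
t 33.5 pos [552.2 273.2 128. ] yaw 93.5 q7 1.21 w 0.327 F [ 0.1  0.1 -1.5] tiltz [-7.e-04  0.e+00 -1.e+00]
(553.6, 272.4, 120.0, 93.0) -> [-0.9  1.3  8. ] spin 0.5 q7rel 66.8
```

View pics/w_cr.png

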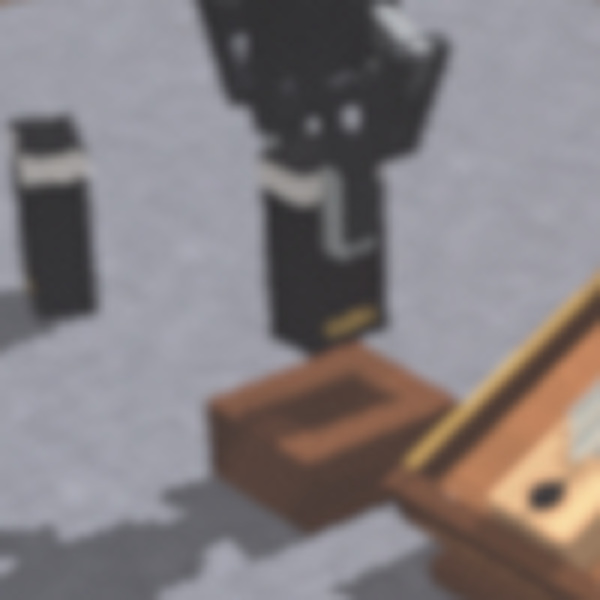

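View pics/w_crt.png

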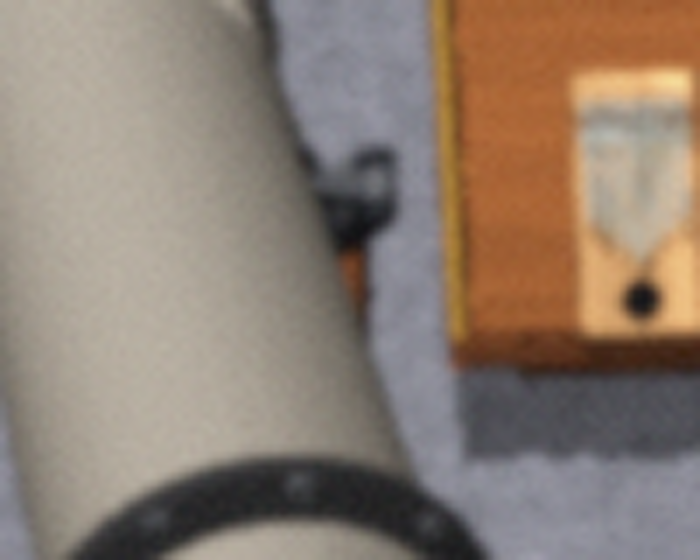

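Request:
step_arm:
  targets:
    - [-1, 1, 10, 0, 1]
    - [-1, 1, 20, 0, 1]
    - [-1, 1, 24, 0, 1]
    - [-1, 1, 24, 0, 1]
    - [-1, 1, 24, 0, 1]

```text
t: 34.02
eef_pos: [0.5538, 0.2707, 0.1036]
tool_rot: [-0.0, 0.686, 0.728, -0.001]
contact_force: [-0.3, 0.1, -2.1]
gripper_width: 0.32
```

```bash
python3 g.py 553.6 272.4 102 93;  python3 -c "
from h import *
fr=np.mean([cam('side')['frame'].astype(float) for _ in range(4)],0).astype(np.uint8); np.save('pics/x.npy',fr)
save('x_cr',cv2.resize(fr[180:250,240:310],None,fx=8.5,fy=8.5,interpolation=2))
"
```

```text
t 34.02 pos [553.8 270.7 103.6] yaw 93.4 q7 1.22 w 0.32 F [-0.3  0.1 -2.1] tiltz [-1.1e-03 -7.0e-04 -1.0e+00]
(553.6, 272.4, 102.0, 93.0) -> [ 1.8 -0.1  1.6] spin 0.4 q7rel 66.8
```

View pics/x_cr.png

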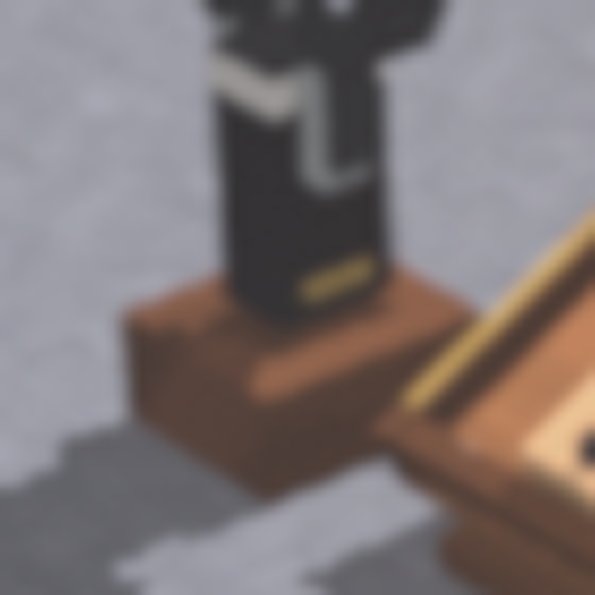

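```bash
cat > ov.py <<'E'
from h import *
import sys
cx,cy,yaw,zb,out=float(sys.argv[1]),float(sys.argv[2]),np.radians(float(sys.argv[3])),float(sys.argv[4]),sys.argv[5]
c=cam('side'); fr=np.mean([cam('side')['frame'].astype(float) for _ in range(3)],0).astype(np.uint8)
S=8; u0,v0=240,165
im=cv2.resize(fr[v0:v0+75,u0:u0+75],None,fx=S,fy=S,interpolation=2)
def P(x,y,z):
    X=cx+x*np.cos(yaw)-y*np.sin(yaw); Y=cy+x*np.sin(yaw)+y*np.cos(yaw)
    u,v=proj(c,np.array([X,Y,z])/1000); return (int(round((u-u0+.5)*S-.5)),int(round((v-v0+.5)*S-.5)))
def box(hx,hy,z,col):
    k=[P(a*hx,b*hy,z) for a,b in((1,1),(1,-1),(-1,-1),(-1,1))]
    for i in range(4): cv2.line(im,k[i],k[(i+1)%4],col,1)
box(20,14,zb,(0,255,0)); box(20,14,zb+80,(0,255,0))
for a,b in((1,1),(1,-1),(-1,-1),(-1,1)): cv2.line(im,P(a*20,b*14,zb),P(a*20,b*14,zb+80),(0,255,0),1)
box(39,34,34,(255,255,0)); box(21,15,34,(255,0,0))
save(out,im); print(bot.get_obs()['eef_pos'])
E
python3 ov.py 552.4 272.3 3.3 38.5 y1
```

```text
[0.55427317 0.27098786 0.10453276]
```

View pics/y1.png

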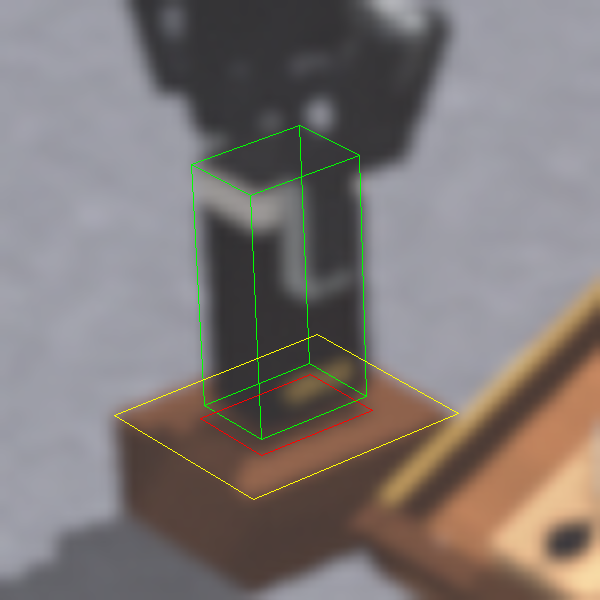

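```bash
sed -i 's/^box(39,34.*$/cx,cy,yaw=552.4,272.3,np.radians(3.3); box(39,34,34,(255,255,0)); box(21,15,34,(255,0,0))/' ov.py; python3 ov.py 554.2 272.2 3.6 40.2 y2
```

```text
[0.55417251 0.27097086 0.10436702]
```

View pics/y2.png

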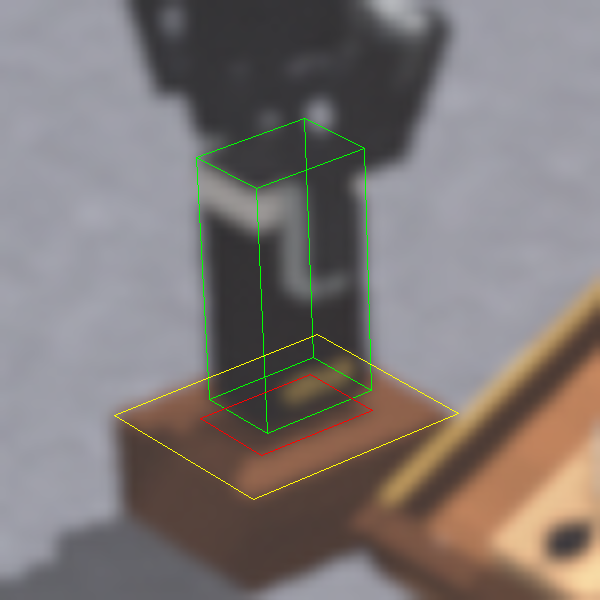

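Request:
step_arm:
  targets:
    - [1, -1, 2, 0, 1]
    - [1, -1, 4, 0, 1]
    - [1, -1, 6, 0, 1]
    - [1, -1, 8, 0, 1]
    - [1, -1, 10, 0, 1]
    - [1, -1, 12, 0, 1]
    - [1, -1, 12, 0, 1]

```text
t: 35.2
eef_pos: [0.5529, 0.2717, 0.0917]
tool_rot: [-0.0, 0.686, 0.728, -0.0]
contact_force: [0.3, 0.2, -1.3]
gripper_width: 0.326
```

```bash
python3 g.py 552.9 271.7 72 93.1
```

```text
t 35.2 pos [552.9 271.7  91.7] yaw 93.4 q7 1.23 w 0.326 F [ 0.3  0.2 -1.3] tiltz [-7.e-04 -4.e-04 -1.e+00]
(552.9, 271.7, 72.0, 93.1) -> [ 0.   0.  19.7] spin 0.3 q7rel 66.9
```

Already 6 mm below the mouth with no contact force. Continuing down.

Request:
step_arm:
  targets:
    - [0, 0, 3, 0, 1]
    - [0, 0, 6, 0, 1]
    - [0, 0, 9, 0, 1]
    - [0, 0, 12, 0, 1]
    - [0, 0, 15, 0, 1]
    - [0, 0, 17, 0, 1]
    - [0, 0, 19, 0, 1]
    - [0, 0, 20, 0, 1]
    - [0, 0, 20, 0, 1]

```text
t: 35.95
eef_pos: [0.5532, 0.2719, 0.0724]
tool_rot: [-0.0, 0.686, 0.728, 0.0]
contact_force: [0.2, 0.4, -1.4]
gripper_width: 0.318
```

```bash
python3 g.py 552.9 271.7 72 93.1
```

```text
t 35.95 pos [553.2 271.9  72.4] yaw 93.4 q7 1.23 w 0.318 F [ 0.2  0.4 -1.4] tiltz [-0.e+00  1.e-04 -1.e+00]
(552.9, 271.7, 72.0, 93.1) -> [-0.1 -0.3  0.4] spin 0.3 q7rel 66.9
```

Request:
step_arm:
  targets:
    - [0, 0, 1, 0, 1]
    - [0, 0, 2, 0, 1]
    - [0, 0, 3, 0, 1]
    - [0, 0, 3, 0, 1]

```text
t: 36.28
eef_pos: [0.5534, 0.2718, 0.0723]
tool_rot: [-0.0, 0.686, 0.728, 0.0]
contact_force: [-9.7, -4.0, 24.9]
gripper_width: 0.322
```

```bash
python3 g.py 552.9 271.7 72 93.1; python3 ov.py 552.4 272.3 3.3 8 z1
```

```text
t 36.28 pos [553.4 271.8  72.3] yaw 93.4 q7 1.23 w 0.322 F [-9.7 -4.  24.9] tiltz [-1.e-04  1.e-03 -1.e+00]
(552.9, 271.7, 72.0, 93.1) -> [-0.1 -0.5  0.3] spin 0.3 q7rel 66.9
[0.5533706  0.27182579 0.07226782]
```

View pics/z1.png

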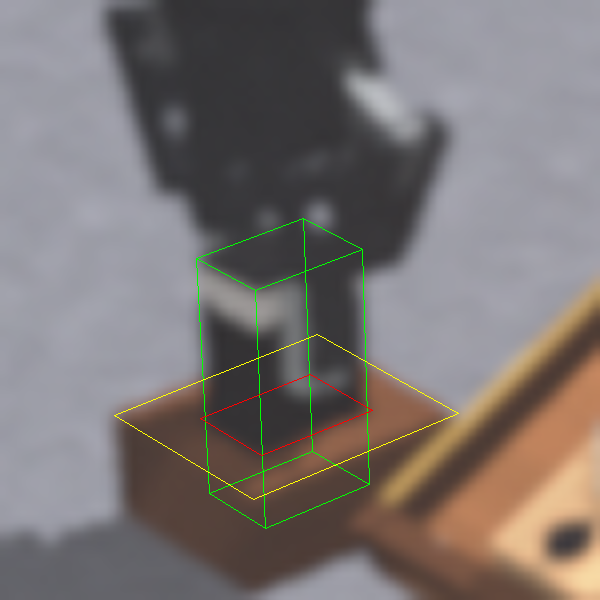

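The lamp is bottomed at the predicted height (TCP 72.3). I'll ease off, open and rise.

Request:
step_arm:
  targets:
    - [0, 0, -2, 0, 1]
    - [0, 0, -2, 0, 1]
    - [0, 0, -2, 0, 0.6]
    - [0, 0, -2, 0, 0.4]
    - [0, 0, -2, 0, 0.35]
    - [0, 0, -2, 0, 0.35]
    - [0, 0, -2, 0, 0.35]
    - [0, 0, -15, 0, 0.35]
    - [0, 0, -50, 0, 0.35]
    - [0, 0, -90, 0, 0.35]
    - [0, 0, -130, 0, 0.35]
    - [0, 0, -130, 0, 0.35]
    - [0, 0, -130, 0, 0.35]

```text
t: 37.57
eef_pos: [0.5549, 0.2726, 0.2032]
tool_rot: [0.001, 0.686, 0.728, 0.003]
contact_force: [-0.8, -0.4, -0.2]
gripper_width: 0.648
```

```bash
python3 g.py 350 550 250 93; python3 ov.py 552.4 272.3 3.3 8 z2
```

```text
t 37.57 pos [554.9 272.6 203.2] yaw 93.4 q7 1.19 w 0.648 F [-0.8 -0.4 -0.2] tiltz [ 0.0056  0.0038 -1.    ]
(350.0, 550.0, 250.0, 93.0) -> [ 289.1 -187.9  -46.9] spin 0.4 q7rel 35.5
[0.55218069 0.27147905 0.19803169]
```

View pics/z2.png

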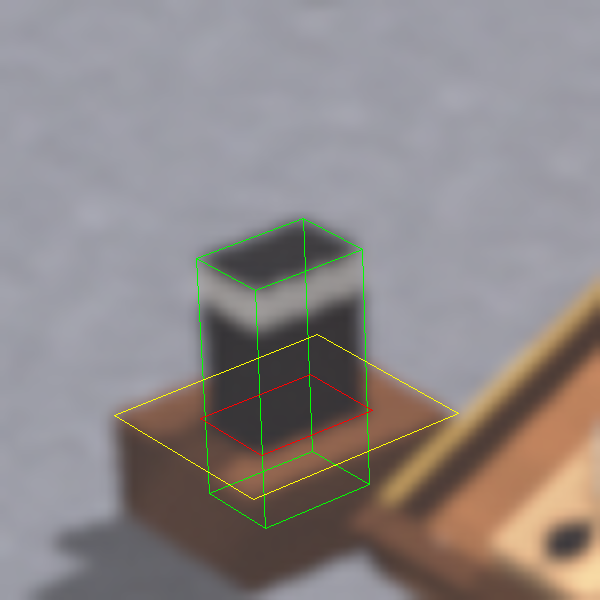

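The lamp matches the predicted home outline. I'll move the arm clear and check everything.

Request:
step_arm:
  targets:
    - [289, -188, -47, 0, 0.35]
    - [289, -188, -47, 0, 0.35]
    - [289, -188, -47, 0, 0.35]
    - [289, -188, -47, 0, 0.35]
    - [289, -188, -47, 0, 0.35]
    - [289, -188, -47, 0, 0.35]
    - [289, -188, -47, 0, 0.35]
    - [289, -188, -47, 0, 0.35]
    - [289, -188, -47, 0, 0.35]
    - [289, -188, -47, 0, 0.35]
    - [289, -188, -47, 0, 0.35]
    - [289, -188, -47, 0, 0.35]

```text
t: 38.77
eef_pos: [0.3494, 0.5476, 0.2451]
tool_rot: [0.001, 0.686, 0.727, -0.001]
contact_force: [0.3, -0.2, 1.4]
gripper_width: 0.65
```

```bash
cat > chk.py <<'E'
from h import *
d=snap('fin')
im=d['top']['frame']; save('fin_crt',cv2.resize(im[150:300,120:400],None,fx=2.8,fy=2.8,interpolation=2))
save('fin_crs',cv2.resize(d['side']['frame'][150:330,240:460],None,fx=3.2,fy=3.2,interpolation=2))
b=np.radians(25); ya=np.radians(3.8)
Rb=np.array([[np.cos(ya),-np.sin(ya),0],[np.sin(ya),np.cos(ya),0],[0,0,1]])@np.array([[np.cos(b),0,-np.sin(b)],[0,1,0],[np.sin(b),0,np.cos(b)]])
O=np.array([.5545,.032,.028])
for n in d:
    W=(cloud(d[n])-O)@Rb
    X,Y,Z=W[...,0],W[...,1],W[...,2]
    m=(X>.02)&(X<.145)&(abs(Y)<.155)&(abs(Z)<.007); print(n,'board z',np.median(Z[m]).round(4))
    for y0 in(-.1,0,.1):
        m=(X>-.005)&(X<.13)&(abs(Y-y0)<.045)&(Z>.014)&(Z<.04)
        m=cv2.morphologyEx(m.astype(np.uint8),cv2.MORPH_OPEN,np.ones((3,3)))>0
        P=W[m]; (x,y),(w,h),a=cv2.minAreaRect((P[:,:2]*1000).astype(np.float32))
        if w<h: w,h,a=h,w,a+90
        q=P[(P[:,0]>.01)&(P[:,0]<.09)]; k=np.polyfit(q[:,0],q[:,2],1)
        print(y0,np.round([x,y,w,h,(a+90)%180-90],1),'tilt',np.degrees(np.arctan(k[0])).round(1),'z',np.median(q[:,2]).round(4))
E
python3 chk.py
```

```text
top board z -0.001
-0.1 [ 51.3 -98.9  97.8  44.8  -0.4] tilt 2.6 z 0.0223
0 [49.3  1.8 98.6 45.8  0.2] tilt 3.4 z 0.0226
0.1 [5.160e+01 1.009e+02 9.540e+01 4.600e+01 1.000e-01] tilt 2.8 z 0.0224
side board z -0.0
-0.1 [  48.5 -101.6   97.4   47.8   -0.7] tilt 3.3 z 0.0229
0 [48.6  0.3 96.8 48.6 -1.5] tilt 2.7 z 0.0231
0.1 [48.1 99.2 98.2 48.7 -0.2] tilt 2.6 z 0.023
```

View pics/fin_crt.png

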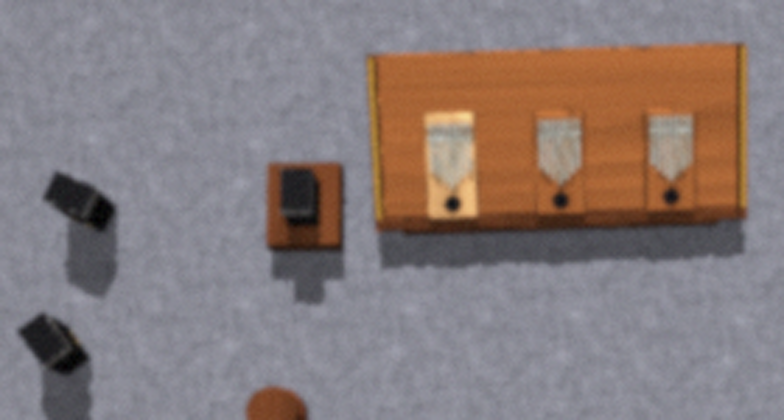

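View pics/fin_side.png

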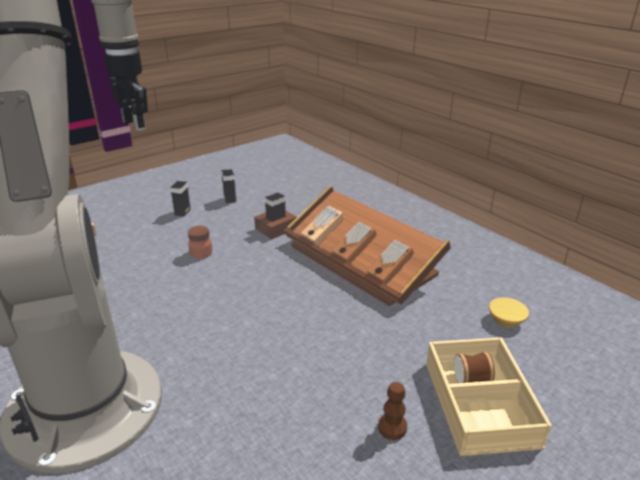

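View pics/fin_crs.png

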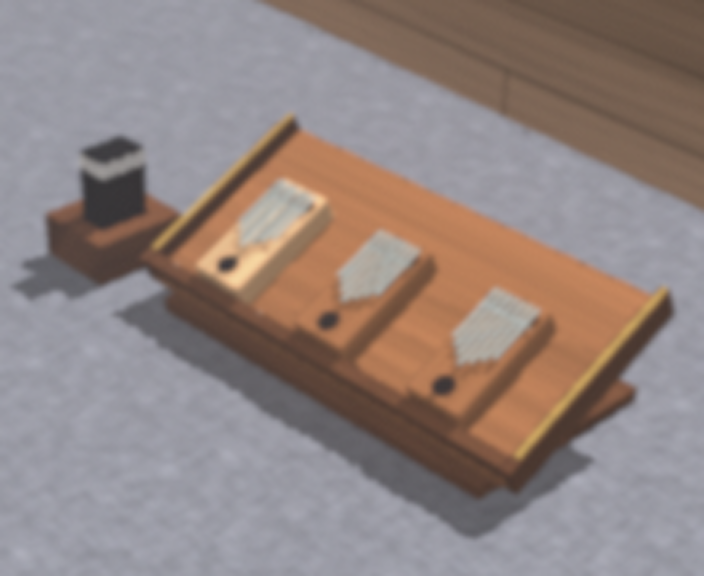

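All checks pass, so I'm handing in.

```bash
python3 -c "
from station import bot
print(bot.get_obs()['joint_vel'].round(3)); print(bot.hand_in())"
```

```text
[ 0.003 -0.006 -0.005 -0.004 -0.003 -0.    -0.003]
the job is handed in; nothing more can be done
None
```

The job is done and handed in at about 39 s of the 210 s allowed; the hand-in reports no verdict.

- **Drum:** only one was on the board. It lies in the crate's near cell, below the rim in the side view.
- **Pianos:** three were present. All lie on the board tines up and bridge end uppermost. Their centres measure 48–52 mm from the ledge foot (40–55 allowed), at about −100, 0 and +100 mm across, and within 1.5° of straight.
- **Lamp:** the block farthest to the robot's right is in the dock. It bottomed at the predicted height, and its outline in the side view matches the home position.
- **Other goods:** the bowl stack, carving and jar show no visible movement in the pictures. No piano was seen to be knocked aside.

**Disagreements:** the two cameras differed by about 2–3 mm on positions. Fitting the pianos' upper surfaces gave 2.6–3.4° of tilt; I put this down to the raised tines and bridge, since they look flat in the pictures. Even taken at face value it is within the 8° (0.14 rad) limit.

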